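# Turn the press plate over and press the rolls

### The job

Change the sandwich press over to its smooth side: lift out the griddle plate, turn it over and seat it again, fully down on its two pins. Then lay all the rolls from the black tray on the plate, pull the lid down by its handle, hold it fully shut for two seconds, and ease it back up slowly until it is fully open, never letting it spring up. Last, move all the rolls to the wooden board, and leave everything else on the counter undisturbed.

Things in the scene. Friction and masses are not known exactly. Their poses are not given: they have to be found in the camera images.
- press: sandwich press, fixed: steel base 280 (x) x 215 (y) x 40 mm high. Origin: centre of its underside, on the counter. x runs along the plate's long side, +y to the hinge side, z up. Along the hinge side stand a splash guard at y = +82 mm, 100 mm high, and two hinge posts at x = -130 and +130, y = +100 mm, 134 mm high
- press_seat (a point): where the plate's origin lies when the plate is fully down: over the base's centre, 56.5 mm above the counter; axes as the press. The plate rests on two rails along x (tops 50 mm above the counter, at y = -52 and +52 mm, 16 mm wide); between them is 10 mm of free depth below the plate
- pin_a (a point): foot, at rail-top height, of one of two upright locating pins, 10 mm thick, 11 mm tall, the upper 5 mm tapered. In the press: x = -85, y = 0 mm
- pin_b (a point): foot of the other locating pin, alike. In the press: x = +70, y = 0 mm, so nearer the middle than the first
- lid (a joint): angle of the press's lid, rad: 0 = shut (level, underside 104 mm above the counter, 3 mm clear of the rolls on the plate), 1.6 = fully open (upright, on its stop; so at the start). A spring always drives it open: holding it takes about 8 N at the bar when shut, 1.5 N when open. There is hardly any damping: let go, it flies up
- lid_bar (a point): middle of the lid's handle bar: black, round, 14 mm thick, 130 mm long, parallel to the press's x, on two stalks 110 mm apart, 33 mm clear of the lid's edge, 205 mm from the hinge axis. In the press it is at y = -105, z = 128 mm when shut, y = +116, z = 323 mm when open, then the topmost part of the lid
- lid_hinge (a point): middle of the lid's hinge axis (parallel to the press's x), 118 mm above the counter, at y = +100 mm in the press
- plate: reversible griddle plate of the press, cast, 220 (x) x 130 (y) x 13 mm, 0.7 kg: one face smooth, 3 mm ribs on the other. Origin: its centre, mid-thickness; +z points out of the RIBBED face. It starts seated, ribbed face up. Its centre of mass is at its origin; it can stand on a 220 mm edge
- plate_hole_a (a point): mouth, in the smooth face, of one of the two 14 mm round through-holes for the pins. In the plate: x = -85, y = 0, z = -6.5 mm; it belongs on pin_a. The plate fits either face up, but never end for end: turned over about its long (x) axis it drops on the pins again
- plate_hole_b (a point): the other pin hole, alike. In the plate: x = +70, y = 0, z = -6.5 mm; it belongs on pin_b
- plate_bridge (a point): centre of the bridge between two lifting slots right through the plate (each 30 (x) x 80 (y) mm, centred at x = -30 and +30, y = 0 mm): 30 mm wide in x, 80 mm long in y. Fingers enter the slots and pinch it along the plate's x, straight or leaning about x. Same point as the plate's origin
- tray: black baking tray the rolls come from, 150 (x) x 250 (y) mm, rim 14 mm high, floor 3 mm thick, fixed. Origin: centre of its underside
- board: plain wooden board, 150 (x) x 250 (y) x 14 mm thick, fixed. Origin: centre of its underside
- roll1: a small baked bread roll, 64 (x) x 44 (y) x 38 mm high, 60 g, rigid. Origin: its centre; z up at the start. The rolls lie side by side in the tray at the start, long side along the tray's x; two or three rolls are there (an absent one reads None)
- roll2: a small baked bread roll, 64 (x) x 44 (y) x 38 mm high, 60 g, rigid. Origin: its centre; z up at the start. The rolls lie side by side in the tray at the start, long side along the tray's x; two or three rolls are there (an absent one reads None)
- roll3: a small baked bread roll, 64 (x) x 44 (y) x 38 mm high, 60 g, rigid. Origin: its centre; z up at the start. The rolls lie side by side in the tray at the start, long side along the tray's x; two or three rolls are there (an absent one reads None)
- oil: amber glass oil bottle, 64 mm across, 220 mm tall; a bystander, to be left alone
- dredger: aluminium flour can, 72 mm across, 110 mm tall; a bystander, to be left alone
- bowl: white bowl, 130 mm across, 55 mm tall; a bystander, to be left alone
- mug: blue mug, 76 mm across, 90 mm tall; a bystander, to be left alone
- brush: pastry brush lying on the counter; a bystander, to be left alone
- jar: glass jar, 80 mm across, 120 mm tall; a bystander, to be left alone
Things that resemble listed ones, but are neither listed nor needed, are in the scene too. Leave any green look-alike of the roll2 alone.

How it is judged:
By the outcome, as a careful person would: the job done as asked, in the order asked, and still so for the second after the job is handed in, with the robot touching nothing.
Of roll1, roll2, roll3 only 2 to 3 are there at a start; the rules pass over those that are not, and their reading is None.
At some moment in a run one of roll1, roll2, roll3 may be knocked a few centimetres aside while the robot is not near it.
It also fails if it takes over 210 s, if anything falls off the work surface, if the arm or the gripper's body presses on something with over 40 N, if the wrist force passes 120 N, or if a joint passes its speed limit or range.

### The arm

A 6-joint arm with a two-finger parallel gripper is mounted at the origin on the work surface. World frame = base frame: x ahead of the robot, y to its left, z up, the work surface at z = 0. Lengths are in m, angles in rad, forces in N, time in s.
With the tool pointing down it reaches from about 0.275 to 0.825 m from the base axis. Payload 4.9 kg.
Tool frame: the origin (TCP) lies on the centre line of the jaws, within the pads' length; the fingertips stand 22 mm ahead of it and the grasp point (between the pads) lies 3 mm ahead of it; z points along the fingers, x is the direction in which the jaws open and shut, and the axes are right-handed (so a half turn about z gives the same grasp; the last joint's range is limited). The gripper opens to 85 mm and grips with 20 to 120 N. Pads are 22 mm wide; open, the fingers measure 114 mm over their backs; the gripper's body (76 mm by 85 mm) begins 54 mm behind the grasp point. The pads swing forward as they close: fully open they stand 13 mm farther back than shut.
Start: joints at [1.069, 0.326, -0.193, 1.052, 0, 1.437], TCP at [0.198, 0.513, 0.253] pointing down, gripper open.
Joint ranges: [-2.65, 2.65], [-0.97, 1.79], [-1.3, 1.35], [-1.93, 2.1], [-1.47, 1.37], [-3.14, 3.14]. Speed limits (rad/s): [2.57, 2.57, 3.14, 3.14, 3.14, 3.14].

### API

Orientations are given as [roll, pitch, yaw] about the fixed x, y, z axes, in that order (R = Rz(yaw) Ry(pitch) Rx(roll)).
In Python, from workcell import env gives the robot as it stands.
- The arm moves only by the tool move_arm, never from a script. Its argument "steps" is text: rows parted by semicolons, each of 7 numbers parted by spaces: the shift along the tool's x, y, z in mm, then the turn, a rotation vector about the tool's x, y, z in degrees, then the finger opening in mm, from 0 to 85.4. A call has 1 to 12 rows; each row shifts and turns the pose as measured when the row begins, along the tool's axes as they then stand; what a row does not reach is not made up. A row lasts 1/12 s, in which the tool goes at most 41.7 mm and 7.16 degrees, less where a joint would pass 70% of its speed; a pose out of reach is approached as far as the arm can. A call is refused whole if a number of a shift passes 41.7 or a number of a turn 7.16, either way. A call with a gripper value outside its range is refused whole. The fingers move at their own pace and stop on an object; "newtons" is the grip in N (left out, the last holds). Time passes only in rows, so rows that do not move let the fingers close. It gives the time, the measured TCP pose, the force and the opening at its end, in the units of the state.
- env.get_state(): the state, without advancing time (a new reading comes with each control period).
- env.grab_frame(name): name is "side" or "top"; returns a dict with "pixels" (420x560x3 uint8, red, green, blue), "fx", "fy", "cx", "cy" (pixels), "world_from_camera" (4x4, takes a point from camera to world coordinates). Camera axes: x right, y down, z forward; pixel columns grow to the right and rows downward; lengths in m; the calibration is good to about 2 mm. A picture is of the moment at which its call begins. There is no depth.
- env.job_done(): hands the job in, once; it reports no verdict.
The state is a dict: "time": time; "joint_pos": joint angles; "qvel": joint speeds; "effort": joint torques, N m; "eef_pos": TCP position; "ee_rot": TCP orientation; "contact_force": force on the tool from outside, world axes, zero at the start; "wrist_torque": the same for the moment, N m; "width": finger opening in m.
Only numpy, scipy, OpenCV 4.12 (cv2) and the standard library are available. Lean on these libraries where they do the work, as an engineer would, in place of code of your own. Each camera call takes 0.05 s, during which the arm holds its last target. There are 200 camera calls.

## Working session

There is one attempt and no reset: what is moved stays moved. The work goes in short steps, Python scripts to look and compute and a tool call to move; the robot and the scene stay as the last step left them, time stands still between calls to the robot, and variables do not carry over. Pictures are saved under pics/ and viewed, about 12 in all and at most 16, crops included, and the job is handed in when it is done.

Besides the shell and the picture viewer there is one more tool, called after "Call:" by a JSON object that holds its "api" and its "payload". move_arm: Moves the arm, as the interface text tells. Its arguments: {"type":"object","properties":{"steps":{"type":"string"},"newtons":{"type":"number"}},"required":["steps"]}

```bash
ls; mkdir -p pics; python3 - <<'E'
from workcell import env
import cv2, numpy as np
s=env.get_state(); print(s)
for n in ("side","top"):
    f=env.grab_frame(n); cv2.imwrite(f"pics/{n}0.png",f["pixels"][:,:,::-1]); np.savez(f"{n}0.npz",**f)
    print(n,f["fx"],f["fy"],f["cx"],f["cy"],np.round(f["world_from_camera"],4).tolist())
E
```

```text
pics
{'time': 0.0, 'joint_pos': array([ 1.06876615e+00,  3.26944072e-01, -1.93604886e-01,  1.05199626e+00,
        1.36843658e-05,  1.43661461e+00]), 'qvel': array([-1.46009892e-03, -3.09462838e-05, -2.79923243e-04, -2.60586685e-03,
       -3.95302273e-04, -1.03271181e-03]), 'effort': array([-1.32355250e-03, -4.43398046e+01,  2.62436986e+01,  1.54774741e-02,
        8.49219464e-05,  6.80412271e-06]), 'eef_pos': array([0.19749251, 0.51272668, 0.25249373]), 'ee_rot': array([-3.14134513e+00,  1.73133855e-03,  1.20294806e+00]), 'contact_force': array([-0.23940979, -0.68367916, -0.53862151]), 'wrist_torque': array([0.04949926, 0.00430861, 0.03583054]), 'width': 0.08515197427888824}
side 437.29471142870887 437.29471142870887 274.74871822875434 205.93763100426094 [[0.9683, -0.1922, 0.1596, 0.2962], [-0.249, -0.6903, 0.6793, -1.0517], [-0.0204, -0.6975, -0.7163, 1.1813], [0.0, 0.0, 0.0, 1.0]]
top 530.2388228579753 530.2388228579753 281.4468372853205 214.660195211003 [[-0.0172, -0.9905, 0.1367, 0.3302], [-0.9998, 0.016, -0.0102, -0.0236], [0.0079, -0.1369, -0.9906, 1.6472], [0.0, 0.0, 0.0, 1.0]]
```

View pics/top0.png

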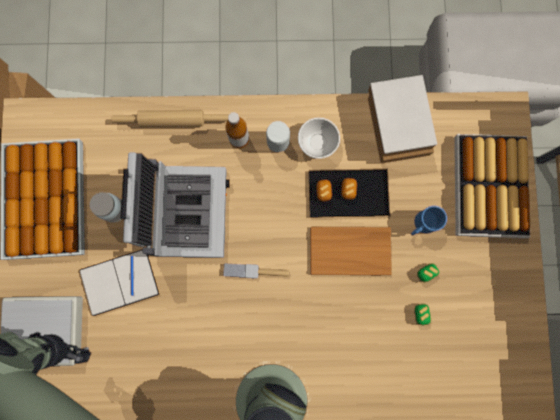

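View pics/side0.png

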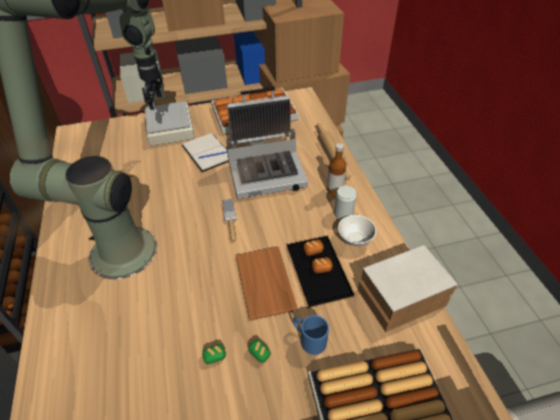

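The top view shows the press at about (125–225, 155–258), with its hinge toward image left (world +y). The black tray is at (308–388, 170–217) and holds two brown rolls at (324,190) and (349,188). The wooden board is at (311–392, 226–276). There are green look-alikes at (428,272) and (423,314), and tray decoys at both sides. Next I'll enlarge the press and the tray with its rolls.

```bash
cat > h.py <<'E'
import numpy as np, cv2
def load(n): return np.load(n+".npz")
def world(f,u,v,z):
    T=f["world_from_camera"]; d=T[:3,:3]@np.array([(u-f["cx"])/f["fx"],(v-f["cy"])/f["fy"],1]); o=T[:3,3]
    return o+d*(z-o[2])/d[2]
def proj(f,P):
    T=f["world_from_camera"]; c=(np.atleast_2d(P)-T[:3,3])@T[:3,:3]
    return np.c_[f["fx"]*c[:,0]/c[:,2]+f["cx"],f["fy"]*c[:,1]/c[:,2]+f["cy"]]
def crop(f,x0,y0,x1,y1,s,out,step=10):
    c=cv2.resize(f["pixels"][y0:y1,x0:x1,::-1],None,fx=s,fy=s,interpolation=cv2.INTER_CUBIC)
    for u in range(-(-x0//step)*step,x1,step):
        cv2.line(c,(int((u+.5-x0)*s),0),(int((u+.5-x0)*s),6),(0,0,255),1); cv2.putText(c,str(u),(int((u-x0)*s)-8,16),0,.35,(0,0,255))
    for v in range(-(-y0//step)*step,y1,step):
        cv2.line(c,(0,int((v+.5-y0)*s)),(6,int((v+.5-y0)*s)),(0,0,255),1); cv2.putText(c,str(v),(8,int((v-y0)*s)+8),0,.35,(0,0,255))
    cv2.imwrite(out,c)
E
python3 - <<'E'
from h import *
f=load("top0"); crop(f,115,145,245,265,5,"pics/press0.png"); crop(f,300,160,400,284,4.8,"pics/tray0.png")
E
```

```text
(no output)
```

View pics/press0.png

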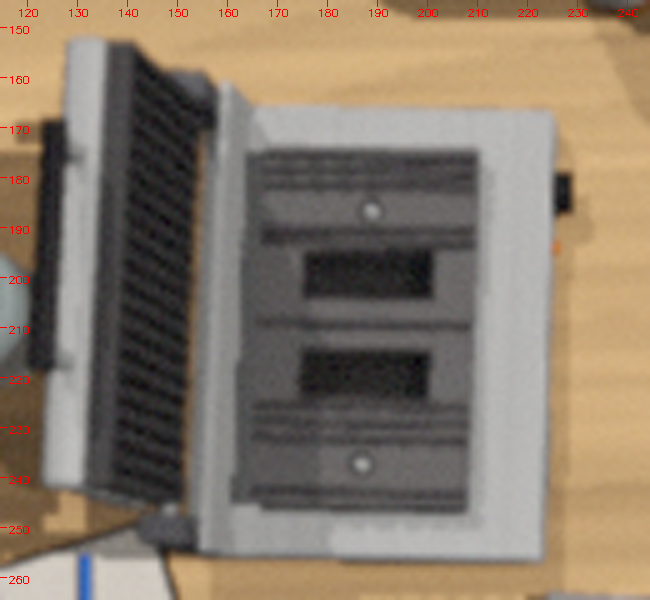

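View pics/tray0.png

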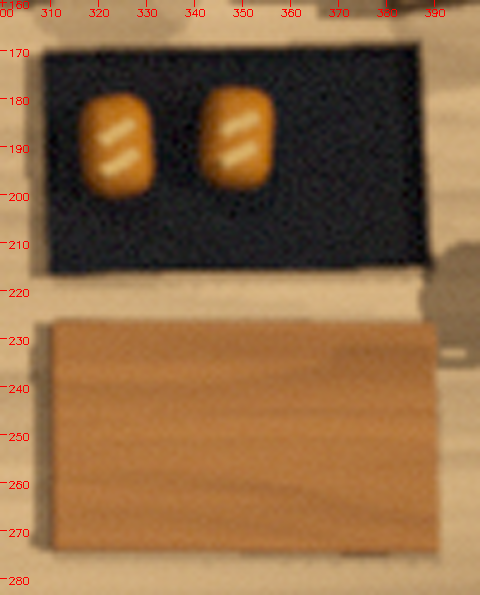

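```bash
python3 - <<'E'
from h import *
f=load("top0"); s=load("side0")
c5=lambda x,y:(115+x/5-.5,145+y/5-.5)
c4=lambda x,y:(300+x/4.8-.5,160+y/4.8-.5)
def show(n,uv,z): p=world(f,*uv,z); print(n,np.round(p*1000,1)); return p
b=show("pinb",c5(371,211),.061);a=show("pina",c5(361,464),.061)
print("dist",np.linalg.norm(a-b)*1e3,"yaw",np.degrees(np.arctan2(b[1]-a[1],b[0]-a[0])))
e=(b-a)/np.linalg.norm(b-a); print("origin",(a+b)/2+e*.0075)
p=show("baseTR",c5(554,112),.04);q=show("baseBR",c5(543,558),.04);print(np.linalg.norm(p-q),"yaw",np.degrees(np.arctan2(p[1]-q[1],p[0]-q[0])))
n=np.array([-(p-q)[1],(p-q)[0],0])/np.linalg.norm(p-q); print("org from base",(p+q)/2+n*.1075)
o=[show("bar",c5(53,120),.323),show("bar",c5(39,369),.323)]; print(np.linalg.norm(o[0]-o[1]))
for nm,xy in dict(p1=(302,248),p2=(432,250),p3=(304,299),p4=(299,350),p5=(431,351),p6=(428,402)).items(): show("slot"+nm,c5(*xy),.063 if 0 else .0600)
for nm,xy in dict(r1=(116,145),r2=(237,138)).items(): show(nm,c4(*xy),.036)
t=[show("tray",c4(*x),.014) for x in ((44,54),(418,44),(431,263),(50,274))]; print(np.mean(t,0))
t=[show("board",c4(*x),.014) for x in ((53,322),(436,322),(439,553),(52,550))]; print(np.mean(t,0))
# check against side view
for x in ((316,247),(322,265)): print("side roll",np.round(world(s,*x,.03)*1000,1))
E
```

```text
pinb [639.3 240.3  61. ]
pina [485.1 245.3  61. ]
dist 154.28737719034115 yaw -1.8399450854204318
origin [0.56973525 0.24257346 0.061     ]
baseTR [704.  131.1  40. ]
baseBR [428.3 138.5  40. ]
0.2758153939441489 yaw -1.5373897900538245
org from base [0.56903814 0.24226913 0.04      ]
bar [637.9 358.7 323. ]
bar [510.1 362.8 323. ]
0.12788032854219397
slotp1 [617.4 282.1  60. ]
slotp2 [614.9 203.4  60. ]
slotp3 [586.  280.6  60. ]
slotp4 [554.9 283.3  60. ]
slotp5 [553.  203.8  60. ]
slotp6 [522.  205.5  60. ]
r1 [ 628.2 -171.9   36. ]
r2 [ 631.6 -250.1   36. ]
tray [ 693.6 -128.4   14. ]
tray [ 696.6 -374.3   14. ]
tray [ 551.3 -376.3   14. ]
tray [ 548.1 -128.8   14. ]
[ 0.62240056 -0.25197102  0.014     ]
board [ 516.8 -130.    14. ]
board [ 512.7 -377.8   14. ]
board [ 364.3 -373.    14. ]
board [ 370.4 -125.7   14. ]
[ 0.44104811 -0.2516303   0.014     ]
side roll [ 638.4 -183.4   30. ]
side roll [ 633.8 -259.5   30. ]
```

```bash
cat >> h.py <<'E'
from scipy.spatial.transform import Rotation as Ro
from workcell import env
PR=np.array([.5695,.2425,0]); YAW=-1.7   # press origin, yaw deg
def pr(x,y,z): return PR+Ro.from_euler('z',YAW,degrees=True).apply([x,y,z])
def tool(lean,yaw=YAW): return Ro.from_euler('xyz',[180+lean,0,yaw],degrees=True)  # lean>0: fingers point to +y
def plan(wps,w,st=None):
    """wps: [(pos m, Rotation, rows)]; prints quantised tool-frame rows"""
    s=env.get_state(); p=s["eef_pos"]*1000; R=Ro.from_euler('xyz',s["ee_rot"]); rows=[]
    for P,T,n in wps:
        P=np.array(P)*1000; p0=p.copy()
        for i in range(n):
            k=n-i
            sh=np.round(R.inv().apply((P-p)/k)); ro=np.round((R.inv()*T).as_rotvec(degrees=True)/k*2)/2
            if abs(sh).max()>41 or abs(ro).max()>7: print("TOO FAST",sh,ro)
            p=p+R.apply(sh); R=R*Ro.from_rotvec(ro,degrees=True)
            rows.append(" ".join(f"{v+0:g}" for v in [*sh,*ro,w]))
    for i in range(0,len(rows),12): print("; ".join(rows[i:i+12]))
    print("end",np.round(p,1),np.round(R.as_euler('xyz',degrees=True),1))
def st():
    s=env.get_state(); print("t %.2f"%s["time"],"p",np.round(s["eef_pos"]*1000,1),"rpy",np.round(np.degrees(s["ee_rot"]),1),"F",np.round(s["contact_force"],1),"M",np.round(s["wrist_torque"],2),"w %.1f"%(s["width"]*1000),"q",np.round(s["joint_pos"],2))
E
python3 - <<'E'
from h import *
print(pr(0,-.008,.066))
plan([((.36,.2,.34),tool(0),14),(pr(0,-.06,.2),tool(40),8)],45)
E
```

```text
[0.56926267 0.23450352 0.066     ]
-17 19 -6 0 0 5 45; -15 20 -6 0 0 5 45; -13 21 -6 0 0 5 45; -11 23 -6 0 0 5 45; -9 23 -6 0 0 5 45; -7 24 -6 0 0 5 45; -5 25 -6 0 0 5 45; -3 25 -6 0 0 5 45; -1 25 -7 0 0 5 45; 2 25 -6 0 0 5 45; 4 25 -7 0 0 5 45; 6 25 -6 0 0 5 45
8 24 -7 0 0 5.5 45; 10 23 -6 0 0 5 45; 26 1 17 5 0 0 45; 26 3 17 5 0 0 45; 26 5 17 5 0 0 45; 26 6 17 5 0 0 45; 26 7 16 5 0 0 45; 26 9 15 5 0 0 45; 26 10 15 5 0 0 45; 26 11 13 5 0 0 45
end [567.7 182.7 200.2] [-140.1    0.    -1.6]
```

Call:
{"api": "move_arm", "payload": {"steps": "-17 19 -6 0 0 5 45; -15 20 -6 0 0 5 45; -13 21 -6 0 0 5 45; -11 23 -6 0 0 5 45; -9 23 -6 0 0 5 45; -7 24 -6 0 0 5 45; -5 25 -6 0 0 5 45; -3 25 -6 0 0 5 45; -1 25 -7 0 0 5 45; 2 25 -6 0 0 5 45; 4 25 -7 0 0 5 45; 6 25 -6 0 0 5 45", "newtons": 80}}

```text
time: 1.1
eef_pos: [0.3323, 0.2319, 0.3238]
ee_rot: [3.133, 0.01, 0.116]
contact_force: [1.5, 0.5, -0.5]
width: 0.045
```

```bash
python3 - <<'E'
from h import *
st(); plan([((.37,.19,.33),tool(0),4),(pr(0,-.06,.2),tool(40),8)],45)
E
```

```text
t 1.10 p [332.3 231.9 323.8] rpy [179.5   0.6   6.6] F [ 1.5  0.5 -0.5] M [ 0.01 -0.02  0.07] w 45.0 q [ 0.43  0.02 -0.39  1.18 -0.    1.88]
8 11 -2 0 0 2 45; 9 11 -1 0 0 2 45; 9 11 -2 0.5 0.5 2 45; 9 11 -1 0 0 2.5 45; 25 0 16 5 0 0 45; 25 2 16 5 0 0 45; 25 3 16 5 0 0 45; 25 4 16 5 0 0 45; 24 6 15 5 0 0 45; 25 7 15 5 0 0 45; 24 8 14 5 0 0 45; 25 9 13 5 0 0 45
end [567.8 182.9 200.2] [-1.4e+02  1.0e-01 -1.9e+00]
```

Call:
{"api": "move_arm", "payload": {"steps": "8 11 -2 0 0 2 45; 9 11 -1 0 0 2 45; 9 11 -2 0.5 0.5 2 45; 9 11 -1 0 0 2.5 45; 25 0 16 5 0 0 45; 25 2 16 5 0 0 45; 25 3 16 5 0 0 45; 25 4 16 5 0 0 45; 24 6 15 5 0 0 45; 25 7 15 5 0 0 45; 24 8 14 5 0 0 45; 25 9 13 5 0 0 45"}}

```text
time: 2.1
eef_pos: [0.5792, 0.1758, 0.205]
ee_rot: [-2.411, -0.018, -0.046]
contact_force: [0.3, -0.1, 0.1]
width: 0.0452
```

```bash
python3 - <<'E'
from h import *
st(); plan([(pr(0,-.062,.13),tool(40),5),(pr(0,-.03,.092),tool(40),4),(pr(0,-.03,.092),tool(40),1)],45)
E
```

```text
t 2.10 p [579.2 175.8 205. ] rpy [-138.1   -1.1   -2.6] F [ 0.3 -0.1  0.1] M [-0.65  0.07 -0.02] w 45.2 q [-0.15  0.48 -0.29  0.88  0.73  1.43]
-3 9 12 -0.5 -0.5 0 45; -2 9 12 -0.5 0 0 45; -3 9 12 -0.5 -0.5 0 45; -2 9 12 0 0 0 45; -2 10 11 -0.5 -0.5 0 45; 0 0 13 0 0 0 45; 0 0 12 0 0 0 45; 0 0 13 0 0 0 45; 0 0 12 0 0 0 45; 0 0 0 0 0 0 45
end [569.  212.2  91.8] [-1.401e+02  1.000e-01 -1.700e+00]
```

Call:
{"api": "move_arm", "payload": {"steps": "-3 9 12 -0.5 -0.5 0 45; -2 9 12 -0.5 0 0 45; -3 9 12 -0.5 -0.5 0 45; -2 9 12 0 0 0 45; -2 10 11 -0.5 -0.5 0 45; 0 0 13 0 0 0 45; 0 0 12 0 0 0 45; 0 0 13 0 0 0 45; 0 0 12 0 0 0 45; 0 0 0 0 0 0 45"}}

```text
time: 2.93
eef_pos: [0.5668, 0.2089, 0.0726]
ee_rot: [-2.449, 0.021, -0.033]
contact_force: [-0.1, -0.0, 0.6]
width: 0.0449
```

```bash
python3 - <<'E'
from h import *
st(); plan([(pr(0,-.008,.066),tool(40),6)],45)
for n in ("side","top"):
    f=env.grab_frame(n); np.savez(n+"1.npz",**f)
p=proj(load("side1"),env.get_state()["eef_pos"])[0]; print(p)
c=[]
for n in ("side1","top1"):
    f=load(n); u,v=proj(f,pr(0,0,.06))[0].astype(int); crop(f,u-45,v-60,u+45,v+60,4.4,"pics/x.png"); c.append(cv2.imread("pics/x.png"))
cv2.imwrite("pics/pre1.png",np.hstack(c))
E
```

```text
t 2.93 p [566.8 208.9  72.6] rpy [-140.3    1.2   -1.9] F [-0.1 -0.   0.6] M [-0.65  0.01  0.01] w 44.9 q [-0.08  0.64 -0.4   0.59  0.69  1.51]
0 -3 4 0 0 0 45; 0 -3 3 0 0 0 45; 0 -2 4 0 0 0 45; 1 -3 3 0 0.5 -0.5 45; 0 -2 4 0 0 0 45; 1 -3 3 0.5 0.5 -0.5 45
end [569.5 234.6  66.6] [-139.8   -0.2   -1.8]
[267.48712588 167.30313949]
```

View pics/pre1.png

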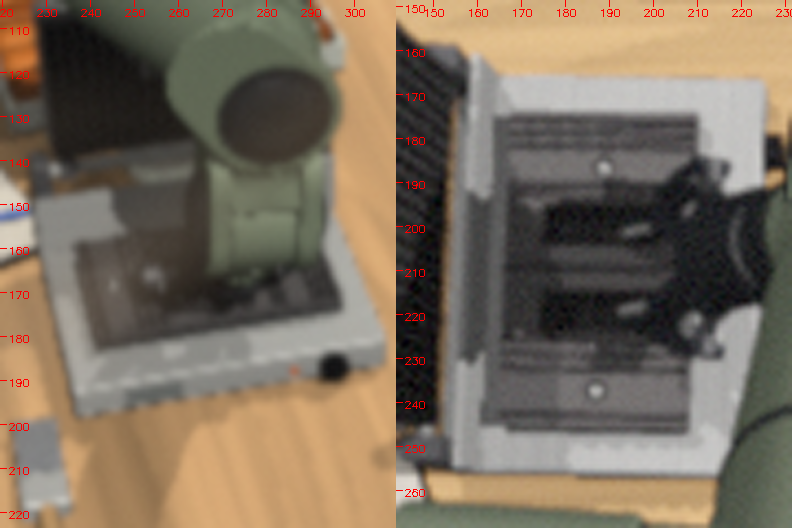

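The top crop shows the fingertips at (195,201) and (195,219), lined up with the two slots (v 194–204 and 214–224). I'll slide in gently.

Call:
{"api": "move_arm", "payload": {"steps": "0 -3 3 0 0 0 45; 0 -3 3 0 0 0 45; 0 -3 3 0 -0.5 0 45; 1 -3 2 0 -0.5 0 45; 1 -2 2 0 0 0 45; 0 -2 1 0 0 0 45; 0 0 0 0 0 0 45"}}

```text
time: 3.62
eef_pos: [0.5735, 0.2302, 0.077]
ee_rot: [-2.449, 0.028, -0.023]
contact_force: [0.2, 0.2, -0.5]
width: 0.045
```

```bash
python3 - <<'E'
from h import *
st(); plan([(pr(0,-.008,.066),tool(40),3)],45)
E
```

```text
t 3.62 p [573.5 230.2  77. ] rpy [-140.3    1.6   -1.3] F [ 0.2  0.2 -0.5] M [-0.61  0.08 -0.  ] w 45.0 q [-0.04  0.65 -0.37  0.6   0.69  1.55]
-1 1 4 0 0.5 0 45; -2 1 4 0 0.5 -0.5 45; -1 2 3 0.5 0.5 0 45
end [569.4 234.2  66. ] [-139.8    0.2   -1.9]
```

Call:
{"api": "move_arm", "payload": {"steps": "-1 1 3 0 0.5 0 45; -1 1 3 0 0.5 0 45; -1 1 3 0.5 0.5 0 45; 0 0 0 0 0 0 45; 0 0 0 0 0 0 45"}}

```text
time: 4.03
eef_pos: [0.5711, 0.2339, 0.0685]
ee_rot: [-2.441, 0.006, -0.04]
contact_force: [0.8, 0.8, -0.0]
width: 0.045
```

```bash
python3 - <<'E'
from h import *
st(); plan([(pr(0,-.008,.066),tool(40),2)],45)
E
```

```text
t 4.03 p [571.1 233.9  68.5] rpy [-139.9    0.4   -2.3] F [ 0.8  0.8 -0. ] M [-0.64  0.03 -0.05] w 45.0 q [-0.04  0.64 -0.42  0.52  0.7   1.57]
-1 1 1 0 0 -0.5 45; -1 0 1 0 0 0 45
end [569.1 234.5  66.3] [-139.9    0.    -1.9]
```

Call:
{"api": "move_arm", "payload": {"steps": "-1 1 1 0 0 0 45; -1 0 1 0 0 0 45; 0 0 0 0 0 0 45; 0 0 0 0 0 0 28; 0 0 0 0 0 0 20; 0 0 0 0 0 0 20; 0 0 0 0 0 0 20; 0 0 0 0 0 0 20; 0 0 0 0 0 0 20", "newtons": 80}}

```text
time: 4.78
eef_pos: [0.5704, 0.234, 0.0672]
ee_rot: [-2.442, 0.004, -0.04]
contact_force: [-0.2, -1.2, 0.9]
width: 0.0279
```

```bash
python3 - <<'E'
from h import *
st(); s=env.get_state(); p=s["eef_pos"]; q=pr(0,-.008,.0)
# lift straight then carry with rotation to stand pose
T=Ro.from_euler('xyz',s["ee_rot"])
plan([(p+[0,0,.04],T,5),(p+[0,-.02,.2],T,7)],20)
E
```

```text
t 4.78 p [570.4 234.   67.2] rpy [-139.9    0.2   -2.3] F [-0.2 -1.2  0.9] M [-0.63  0.03  0.08] w 27.9 q [-0.04  0.64 -0.42  0.51  0.7   1.57]
0 -5 -6 0 0 0 20; 0 -5 -6 0 0 0 20; 0 -5 -6 0 0 0 20; 0 -5 -6 0 0 0 20; 0 -6 -7 0 0 0 20; 0 -13 -19 0 0 0 20; 0 -12 -19 0 0 0 20; 0 -13 -19 0 0 0 20; 0 -12 -19 0 0 0 20; 0 -13 -20 0 0 0 20; 0 -12 -19 0 0 0 20; 0 -13 -20 0 0 0 20
end [570.5 214.2 267.6] [-139.9    0.2   -2.3]
```

Call:
{"api": "move_arm", "payload": {"steps": "0 -3 -4 0 0 0 20; 0 -4 -5 0 0 0 20; 0 -5 -6 0 0 0 20; 0 -5 -6 0 0 0 20; 0 -6 -7 0 0 0 20; 0 -10 -14 0 0 0 20; 0 -12 -19 0 0 0 20; 0 -13 -19 0 0 0 20; 0 -12 -19 0 0 0 20; 0 -10 -16 0 0 0 20; 0 -6 -10 0 0 0 20; 0 -3 -5 0 0 0 20"}}

```text
time: 5.78
eef_pos: [0.5641, 0.2176, 0.2311]
ee_rot: [-2.452, 0.019, -0.039]
contact_force: [0.0, -0.8, -5.8]
width: 0.0278
```

```bash
python3 - <<'E'
from h import *
st()
# stand pose: plate centre at (.58,0,.0665); plate yaw YAW
f=env.grab_frame("side"); np.savez("side2.npz",**f); cv2.imwrite("pics/side2.png",cv2.resize(f["pixels"][60:300,150:450,::-1],None,fx=2.5,fy=2.5))
E
```

```text
t 5.78 p [564.1 217.6 231.1] rpy [-140.5    1.1   -2.2] F [ 0.  -0.8 -5.8] M [-1.41 -0.06  0.02] w 27.8 q [-0.06  0.43 -0.28  0.91  0.69  1.54]
```

View pics/side2.png

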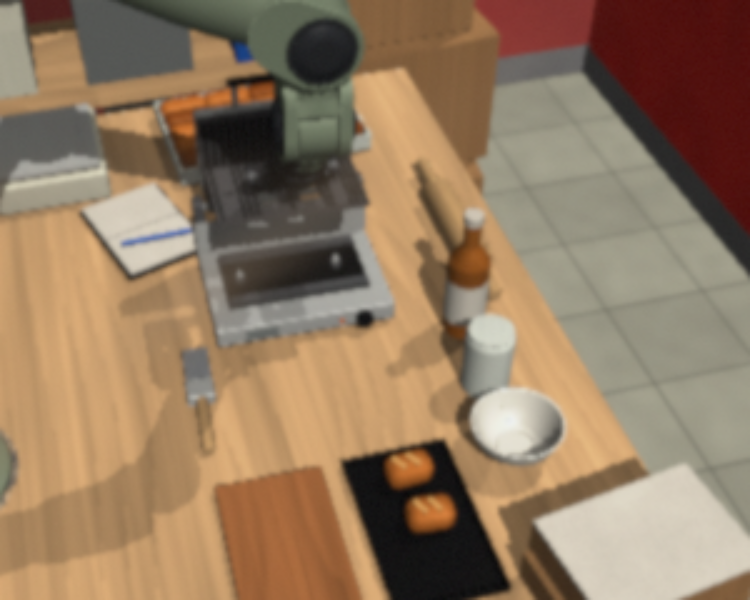

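The plate is lifted and the two pins are visible on the base at about (240,272) and (335,258) in the crop. Next I'll carry it over the free counter, rotate it by -90° and stand it on its edge.

```bash
cat >> h.py <<'E'
OFF=np.array([0,.0004,.0137]); TG=Ro.from_euler('xyz',[-139.9,.2,-2.3],degrees=True)
def axr(a): return Ro.from_rotvec(np.array([np.cos(np.radians(YAW)),np.sin(np.radians(YAW)),0])*a,degrees=True)
T2=axr(-90)*TG
def tcp(c,T,off=OFF): return np.array(c)-T.apply(off)
E
python3 - <<'E'
from h import *
C=[.575,.005,.0]
print(T2.as_euler('xyz',degrees=True), tcp([.575,.005,.066],T2))
plan([(tcp([.575,.09,.25],axr(-30)*TG),axr(-30)*TG,6),(tcp([.575,.005,.2],T2),T2,10),(tcp([.575,.005,.13],T2),T2,4)],20)
E
```

```text
[130.10209447  -0.59999634  -1.90001097] [0.57526682 0.01573382 0.07451845]
2 13 -18 -5 0 0 20; 3 15 -17 -5 0 0 20; 2 16 -15 -5 0.5 0 20; 3 17 -14 -5 0 0 20; 3 19 -12 -4.5 0.5 0 20; 2 19 -10 -5 0 -0.5 20; 0 8 4 -6 0 0 20; 0 8 5 -6 0 0 20; 0 7 6 -6 0 0 20; 0 6 6 -6 0 0 20; 1 6 7 -6 0 0 20; 0 5 8 -6 0 0 20
1 4 8 -6 0 0 20; 0 3 9 -6 0 0 20; 1 2 9 -6 0.5 0 20; 0 2 8 -6 0 0 20; 0 -13 11 0 0 0 20; 0 -14 11 0 0 0 20; 0 -13 12 0 0 0 20; 0 -14 11 0 0 0 20
end [575.6  16.2 138.6] [130.   -0.4  -1.8]
```

Call:
{"api": "move_arm", "payload": {"steps": "2 13 -18 -5 0 0 20; 3 15 -17 -5 0 0 20; 2 16 -15 -5 0.5 0 20; 3 17 -14 -5 0 0 20; 3 19 -12 -4.5 0.5 0 20; 2 19 -10 -5 0 -0.5 20; 0 8 4 -6 0 0 20; 0 8 5 -6 0 0 20; 0 7 6 -6 0 0 20; 0 6 6 -6 0 0 20; 1 6 7 -6 0 0 20; 0 5 8 -6 0 0 20"}}

```text
time: 6.83
eef_pos: [0.5685, 0.0388, 0.2307]
ee_rot: [2.659, 0.005, -0.044]
contact_force: [0.5, -0.1, -6.8]
width: 0.0276
```

```bash
python3 - <<'E'
from h import *
st()
plan([(tcp([.575,.005,.2],T2),T2,6),(tcp([.575,.005,.12],T2),T2,6)],20)
E
```

```text
t 6.83 p [568.5  38.8 230.7] rpy [152.4   0.3  -2.5] F [ 0.5 -0.1 -6.8] M [ 1.02 -0.01 -0.04] w 27.6 q [ 0.16  0.48 -0.1   1.1  -0.47  1.8 ]
1 2 5 -3.5 0 0 20; 1 1 5 -4 0 0 20; 1 1 5 -3.5 0.5 0 20; 2 1 5 -4 0 0 20; 1 0 6 -3.5 0.5 0 20; 2 0 5 -4 0 0 20; 0 -10 9 0 0 0 20; 0 -10 8 0 0 0 20; 0 -10 9 0 0 0 20; 0 -11 8 0 0 0 20; 0 -10 9 0 0 0 20; -1 -11 8 0 0 0 20
end [575.2  16.3 128.5] [129.9  -0.5  -1.9]
```

Call:
{"api": "move_arm", "payload": {"steps": "1 2 5 -3.5 0 0 20; 1 1 5 -4 0 0 20; 1 1 5 -3.5 0.5 0 20; 2 1 5 -4 0 0 20; 1 0 6 -3.5 0.5 0 20; 2 0 5 -4 0 0 20; 0 -10 9 0 0 0 20; 0 -10 8 0 0 0 20; 0 -10 9 0 0 0 20; 0 -9 7 0 0 0 20; 0 -6 5 0 0 0 20; 0 0 0 0 0 0 20"}}

```text
time: 7.83
eef_pos: [0.5643, 0.0307, 0.1233]
ee_rot: [2.296, 0.018, -0.041]
contact_force: [0.9, -0.2, -6.1]
width: 0.0275
```

```bash
python3 - <<'E'
from h import *
st()
plan([(tcp([.573,.005,.08],T2),T2,6),(tcp([.573,.005,.072],T2),T2,4)],20)
E
```

```text
t 7.83 p [564.3  30.7 123.3] rpy [131.6   1.   -2.3] F [ 0.9 -0.2 -6.1] M [ 1.58 -0.05 -0.01] w 27.5 q [ 0.28  0.75 -0.12  1.06 -0.78  2.03]
2 -3 6 0 0 0 20; 2 -3 6 -0.5 0.5 0 20; 1 -3 5 0 0 0 20; 2 -2 6 -0.5 0.5 0.5 20; 1 -3 5 0 0 0 20; 2 -3 6 -0.5 0.5 0.5 20; 0 -1 1 0 0 0 20; 0 -2 1 0 0 0 20; 0 -1 1 0 0 0 20; 0 -2 2 0 0 0 20
end [573.5  15.9  80.2] [130.1  -0.7  -1.8]
```

Call:
{"api": "move_arm", "payload": {"steps": "1 -3 5 0 0.5 0 20; 1 -3 5 -0.5 0.5 0 20; 1 -3 5 0 0.5 0 20; 1 -3 5 -0.5 0 0.5 20; 1 -3 5 0 0.5 0 20; 0 -2 3 0 0 0 20; 0 -1 1 -0.5 0 0 20; 0 0 0 0 0 0 20"}}

```text
time: 8.5
eef_pos: [0.5703, 0.0203, 0.0902]
ee_rot: [2.272, -0.017, -0.023]
contact_force: [-0.3, -0.3, -5.5]
width: 0.028
```

```bash
python3 - <<'E'
from h import *
st(); p=env.get_state()["eef_pos"]
plan([([p[0],p[1],.0775],T2,3)],20)
E
```

```text
t 8.50 p [570.3  20.3  90.2] rpy [130.2  -1.   -1.3] F [-0.3 -0.3 -5.5] M [ 1.69 -0.01 -0.01] w 28.0 q [ 0.27  0.78 -0.17  0.94 -0.82  2.01]
0 -3 3 0 0 0 20; 0 -3 3 0 -0.5 0 20; 0 -4 2 0 0 0 20
end [570.5  20.6  77.4] [130.2  -0.7  -1.7]
```

Call:
{"api": "move_arm", "payload": {"steps": "0 -2 2 0 0 0 20; 0 -2 2 0 -0.5 0 20; 0 -2 2 0 0 0 20; 0 -1 1 0 0 0 20; 0 -1 1 0 0 0 20; 0 0 0 0 0 0 20; 0 0 0 0 0 0 20"}}

```text
time: 9.08
eef_pos: [0.5714, 0.0197, 0.0784]
ee_rot: [2.272, -0.012, -0.031]
contact_force: [-0.3, 1.0, -5.6]
width: 0.0276
```

```bash
python3 - <<'E'
from h import *
st(); p=env.get_state()["eef_pos"]
plan([([p[0],p[1],.0735],T2,3)],20)
f=env.grab_frame("side"); np.savez("side3.npz",**f); g=env.grab_frame("top"); np.savez("top3.npz",**g)
u,v=proj(f,[.57,.005,.06])[0].astype(int); crop(f,u-45,v-60,u+45,v+60,4.4,"pics/x.png"); a=cv2.imread("pics/x.png")
u,v=proj(g,[.57,.005,.06])[0].astype(int); crop(g,u-45,v-60,u+45,v+60,4.4,"pics/x.png"); cv2.imwrite("pics/stand3.png",np.hstack([a,cv2.imread("pics/x.png")]))
E
```

```text
t 9.08 p [571.4  19.7  78.4] rpy [130.2  -0.7  -1.8] F [-0.3  1.  -5.6] M [ 1.67 -0.01  0.01] w 27.6 q [ 0.27  0.81 -0.16  0.93 -0.82  2.02]
0 -1 1 0 0 0 20; 0 -1 1 0 0 0 20; 0 -2 1 0 0 0 20
end [571.5  20.   73.4] [130.2  -0.7  -1.8]
```

View pics/stand3.png

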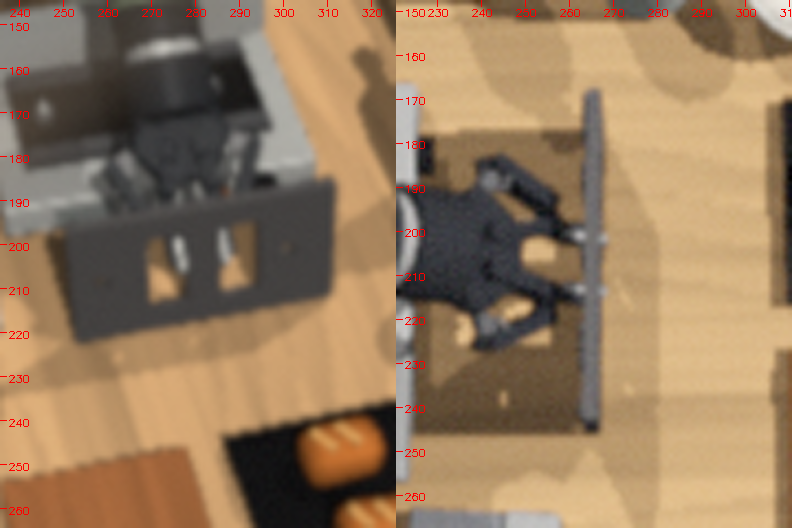

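The plate hangs upright with its smooth face toward the camera. In the top crop it is edge-on at u≈265 and v 167–246, with the tips through the slots. Now I'll lower it to contact.

Call:
{"api": "move_arm", "payload": {"steps": "0 -1 1 0 0 0 20; 0 -1 1 0 0 0 20; 0 -1 1 0 0 0 20; 0 -1 1 0 0 0 20; 0 0 0 0 0 0 20; 0 0 0 0 0 0 20"}}

```text
time: 9.68
eef_pos: [0.5721, 0.0193, 0.075]
ee_rot: [2.27, -0.013, -0.028]
contact_force: [-0.4, 1.5, -3.6]
width: 0.0279
```

```bash
python3 - <<'E'
from h import *
st()
E
```

```text
t 9.68 p [572.1  19.3  75. ] rpy [130.   -0.7  -1.6] F [-0.4  1.5 -3.6] M [ 1.49  0.31 -0.1 ] w 27.9 q [ 0.27  0.81 -0.16  0.93 -0.82  2.02]
```

Call:
{"api": "move_arm", "payload": {"steps": "0 -1 1 0 0 0 20; 0 -1 1 0 0 0 20; 0 0 0 0 0 0 20; 0 0 0 0 0 0 20"}}

```text
time: 10.02
eef_pos: [0.5722, 0.0191, 0.0749]
ee_rot: [2.266, -0.013, -0.026]
contact_force: [-1.1, 1.0, -2.7]
width: 0.0278
```

```bash
python3 - <<'E'
from h import *
st()
E
```

```text
t 10.02 p [572.2  19.1  74.9] rpy [129.9  -0.7  -1.5] F [-1.1  1.  -2.7] M [ 1.33  0.35 -0.11] w 27.8 q [ 0.27  0.81 -0.16  0.92 -0.83  2.02]
```

Call:
{"api": "move_arm", "payload": {"steps": "0 -2 2 0 -0.4 -0.4 20; 0 -2 2 0 -0.2 -0.2 20; 0 -2 2 0 0 0 20; 0 -2 1 0 0 0 20; 0 0 0 0 0 0 20"}}

```text
time: 10.43
eef_pos: [0.5736, 0.0183, 0.0747]
ee_rot: [2.251, -0.004, -0.021]
contact_force: [0.3, -0.6, -5.5]
width: 0.0276
```

```bash
python3 - <<'E'
from h import *
st()
E
```

```text
t 10.43 p [573.6  18.3  74.7] rpy [129.   -0.2  -1.2] F [ 0.3 -0.6 -5.5] M [ 1.74 -0.03  0.03] w 27.6 q [ 0.27  0.82 -0.15  0.94 -0.84  2.02]
```

Call:
{"api": "move_arm", "payload": {"steps": "0 -2 2 0.5 0 0 20; 0 -2 2 0.6 0 0 20; 0 -2 2 0.5 0 0 20; 0 -2 2 0 0 0 20; 0 0 0 0 0 0 20"}}

```text
time: 10.85
eef_pos: [0.5739, 0.0154, 0.0749]
ee_rot: [2.262, -0.007, -0.013]
contact_force: [-1.2, 0.2, -5.9]
width: 0.0276
```

```bash
python3 - <<'E'
from h import *
st()
E
```

```text
t 10.85 p [573.9  15.4  74.9] rpy [129.6  -0.4  -0.7] F [-1.2  0.2 -5.9] M [ 1.69  0.01 -0.02] w 27.6 q [ 0.26  0.81 -0.17  0.91 -0.84  1.99]
```

Call:
{"api": "move_arm", "payload": {"steps": "0 -3 3 0.3 0 0 20; 0 -3 2 0.3 0 0 20; 0 -3 2 0 0 0 20"}}

```text
time: 11.1
eef_pos: [0.5742, 0.0134, 0.0743]
ee_rot: [2.254, -0.007, -0.005]
contact_force: [-11.8, 12.6, 23.7]
width: 0.0278
```

```bash
python3 - <<'E'
from h import *
st()
E
```

```text
t 11.10 p [574.2  13.4  74.3] rpy [129.2  -0.4  -0.3] F [-11.8  12.6  23.7] M [-0.78  1.72 -2.39] w 27.8 q [ 0.26  0.81 -0.17  0.9  -0.85  1.98]
```

Call:
{"api": "move_arm", "payload": {"steps": "0 0 0 0.5 0 0 20; 0 0 0 0.5 0 0 20; 0 0 0 0 0 0 20"}}

```text
time: 11.35
eef_pos: [0.5746, 0.0134, 0.0746]
ee_rot: [2.272, -0.008, -0.004]
contact_force: [-1.5, 2.2, 2.2]
width: 0.028
```

```bash
python3 - <<'E'
from h import *
st()
E
```

```text
t 11.35 p [574.6  13.4  74.6] rpy [130.2  -0.5  -0.2] F [-1.5  2.2  2.2] M [ 0.8   0.53 -0.34] w 28.0 q [ 0.26  0.8  -0.18  0.88 -0.83  1.97]
```

Call:
{"api": "move_arm", "payload": {"steps": "0 0 0 0 0 0 32; 0 0 0 0 0 0 40; 0 0 0 0 0 0 45; 0 0 0 0 0 0 45"}}

```text
time: 11.68
eef_pos: [0.5758, 0.0115, 0.0743]
ee_rot: [2.269, -0.011, -0.005]
contact_force: [-0.0, 0.5, 0.1]
width: 0.0447
```

```bash
python3 - <<'E'
from h import *
st(); s=env.get_state(); p=s["eef_pos"]; R=Ro.from_euler('xyz',s["ee_rot"])
f=env.grab_frame("top"); np.savez("top4.npz",**f); g=env.grab_frame("side"); np.savez("side4.npz",**g)
u,v=proj(g,[.57,.005,.06])[0].astype(int); crop(g,u-45,v-60,u+45,v+60,4.4,"pics/x.png"); a=cv2.imread("pics/x.png")
u,v=proj(f,[.57,.005,.06])[0].astype(int); crop(f,u-45,v-60,u+45,v+60,4.4,"pics/x.png"); cv2.imwrite("pics/stand4.png",np.hstack([a,cv2.imread("pics/x.png")]))
E
```

```text
t 11.68 p [575.8  11.5  74.3] rpy [130.   -0.6  -0.3] F [-0.   0.5  0.1] M [ 0.75 -0.01  0.03] w 44.7 q [ 0.26  0.8  -0.18  0.88 -0.84  1.97]
```

View pics/stand4.png

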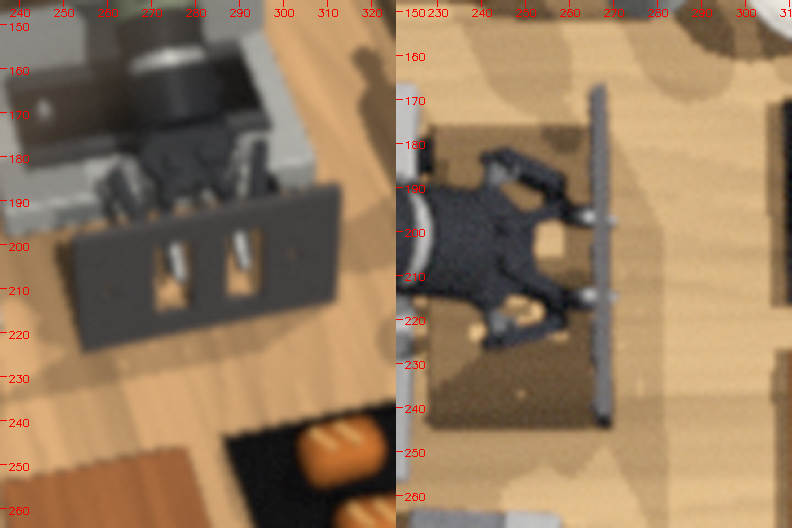

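Released and standing. In the top crop the top edge runs from about (267,167) to (268,244), upright. I'll measure its line, then back out and cross over to its other side.

```bash
python3 - <<'E'
from h import *
f=load("top4"); u0,v0=proj(f,[.57,.005,.06])[0].astype(int)
uv=lambda x,y:(u0-45+(x-396)/4.4-.5,v0-60+y/4.4-.5)
a=world(f,*uv(597.5,87),.13); b=world(f,*uv(603,420),.13)
print(a,b,np.linalg.norm(a-b),(a+b)/2,"yaw",np.degrees(np.arctan2(a[1]-b[1],a[0]-b[0])))
s=env.get_state(); p=s["eef_pos"]; R=Ro.from_euler('xyz',s["ee_rot"])
back=p-R.apply([0,0,.075])
plan([(back,R,5),(back+[0,0,.16],R,6),(np.array([.57,-.02,.32]),tool(0,0),8),([.57,-.13,.24],tool(50,0),9)],45)
E
```

```text
[0.68012226 0.00268839 0.13      ] [0.4583128  0.00205436 0.13      ] 0.22181035892073017 [0.56921753 0.00237137 0.13      ] yaw 0.16377648793031613
0 0 -15 0 0 0 45; 0 0 -15 0 0 0 45; 0 0 -15 0 0 0 45; 0 0 -15 0 0 0 45; 0 0 -15 0 0 0 45; 0 20 -17 0 0 0 45; 0 21 -17 0 0 0 45; 0 20 -17 0 0 0 45; 1 21 -17 0 0 0 45; 0 20 -17 0 0 0 45; 1 21 -18 0 0 0 45; -1 11 6 6 0 0 45
-1 11 4 6.5 0 0 45; -1 12 3 6 0 0 45; 0 12 2 6.5 0 0 45; -1 12 0 6 0 0 45; 0 12 -1 6.5 0 0 45; -1 12 -2 6 -0.5 0 45; 0 11 -3 6.5 0 -0.5 45; 0 12 9 5.5 0 0 45; 0 13 8 5.5 0 0 45; 0 14 6 5.5 0 0 45; 0 14 5 5.5 0 0 45; 0 15 4 5.5 0 0 45
0 15 2 5.5 0 0 45; 0 15 1 5.5 0 0 45; 0 15 -1 5.5 0 0 45; 0 15 -2 6 0 0 45
end [ 570.4 -130.   240.2] [-1.3e+02 -1.0e-01  1.0e-01]
```

```bash
python3 - <<'E'
from h import *
f=load("top4"); u0,v0=proj(f,[.57,.005,.06])[0].astype(int)
uv=lambda x,y:(u0-45+(x-396)/4.4-.5,v0-60+y/4.4-.5)
for p in ((611,219),(612,296)): print(world(f,*uv(*p),.060))
g=load("side4"); u0,v0=proj(g,[.57,.005,.06])[0].astype(int)
us=lambda x,y:(u0-45+x/4.4-.5,v0-60+y/4.4-.5)
n=dict(c1=(84,350),c2=(340,298),topL=(72,238),topR=(335,187),slotLtl=(153,243),slotLtr=(186,237),slotLbl=(156,312),slotLbr=(187,306),slotRtl=(226,233),slotRtr=(260,227),slotRbl=(228,297),slotRbr=(258,292),tipL=(180,285),tipR=(243,270))
T=g["world_from_camera"]
for k,(x,y) in n.items():
    u,v=us(x,y); d=T[:3,:3]@np.array([(u-g["cx"])/g["fx"],(v-g["cy"])/g["fy"],1]); o=T[:3,3]
    print(k,np.round(o+d*((-.0045-o[1])/d[1]),4))
E
```

```text
[ 0.60306519 -0.00417293  0.06      ]
[ 0.54944147 -0.00410411  0.06      ]
c1 [ 0.4655 -0.0045  0.0044]
c2 [ 0.686  -0.0045  0.0042]
topL [ 0.4631 -0.0045  0.1348]
topR [ 0.6761 -0.0045  0.1348]
slotLtl [ 0.527  -0.0045  0.1122]
slotLtr [ 0.5539 -0.0045  0.1117]
slotLbl [ 0.5273 -0.0045  0.0325]
slotLbr [ 0.5535 -0.0045  0.0322]
slotRtl [ 0.5866 -0.0045  0.1074]
slotRtr [ 0.6147 -0.0045  0.1067]
slotRbl [ 0.5883 -0.0045  0.0331]
slotRbr [ 0.6139 -0.0045  0.0318]
tipL [ 0.548  -0.0045  0.0586]
tipR [ 0.6009 -0.0045  0.0614]
```

Call:
{"api": "move_arm", "payload": {"steps": "0 0 -10 0 0 0 45; 0 0 -15 0 0 0 45; 0 0 -15 0 0 0 45; 0 0 -15 0 0 0 45; 0 0 -15 0 0 0 45; 0 20 -17 0 0 0 45; 0 21 -17 0 0 0 45; 0 20 -17 0 0 0 45; 0 21 -17 0 0 0 45; 0 20 -17 0 0 0 45; 0 20 -17 0 0 0 45; -1 11 6 6 0 0 45"}}

```text
time: 12.78
eef_pos: [0.5701, 0.0577, 0.2844]
ee_rot: [2.368, 0.007, -0.0]
contact_force: [0.1, 0.1, -1.0]
width: 0.0449
```

```bash
python3 - <<'E'
from h import *
st()
plan([([.57,.0,.33],tool(0,0),8),([.571,-.12,.22],tool(50,0.2),9)],45)
E
```

```text
t 12.78 p [570.1  57.7 284.4] rpy [135.7   0.4  -0. ] F [ 0.1  0.1 -1. ] M [ 0.67  0.06 -0.02] w 44.9 q [ 0.3   0.56  0.04  1.34 -0.73  1.98]
0 9 1 5.5 0 0 45; 0 9 0 5.5 0 0 45; 0 9 -1 5.5 0 0 45; 0 9 -2 5.5 0 0 45; 0 9 -2 5.5 0 0 45; 0 9 -3 5.5 0 0 45; 0 8 -4 5.5 0 0 45; 0 8 -6 6 0.5 0 45; 0 13 12 5.5 0 0 45; 0 15 11 5.5 0 0 45; 0 15 9 5.5 0 0 45; 0 16 8 5.5 0 0 45
0 17 6 5.5 0 0 45; 0 18 5 5.5 0 0 45; 0 18 3 5.5 0 0 45; 0 18 1 5.5 0 0 45; 0 18 0 6 0 0 45
end [ 570.7 -119.9  220.1] [-1.298e+02 -1.000e-01  0.000e+00]
```

Call:
{"api": "move_arm", "payload": {"steps": "0 9 1 5.5 0 0 45; 0 9 0 5.5 0 0 45; 0 9 -1 5.5 0 0 45; 0 9 -2 5.5 0 0 45; 0 9 -2 5.5 0 0 45; 0 9 -3 5.5 0 0 45; 0 8 -4 5.5 0 0 45; 0 8 -6 6 0 0 45; 0 13 11 5.5 0 0 45; 0 15 10 5.5 0 0 45; 0 15 8 5.5 0 0 45; 0 16 6 5.5 0 0 45"}}

```text
time: 13.78
eef_pos: [0.5778, -0.054, 0.302]
ee_rot: [-2.708, -0.035, 0.013]
contact_force: [0.3, -1.0, -0.6]
width: 0.0448
```

```bash
python3 - <<'E'
from h import *
st(); T=tool(50,.2); G=np.array([.571,-.0165,.0721]); 
plan([(G-T.apply([0,0,.11]),T,9)],45)
E
```

```text
t 13.78 p [577.8 -54.  302. ] rpy [-155.2   -2.     0.8] F [ 0.3 -1.  -0.6] M [-0.39  0.06 -0.01] w 44.8 q [-0.42  0.44  0.03  1.32  0.41  1.1 ]
-1 12 14 3 0 0 45; -1 13 13 3 0 0 45; -2 13 12 2.5 0 0 45; -1 14 12 3 0 0.5 45; -1 15 11 2.5 0 0.5 45; -1 15 11 3 -0.5 0 45; -1 16 10 2.5 0 0.5 45; -2 16 9 3 -0.5 0 45; -1 17 8 2.5 0 0.5 45
end [ 571.3 -100.9  142.4] [-1.301e+02  0.000e+00 -1.000e-01]
```

Call:
{"api": "move_arm", "payload": {"steps": "-1 12 14 3 0 0 45; -1 13 13 3 0 0 45; -2 13 12 2.5 0 0 45; -1 14 12 3 0 0.5 45; -1 15 11 2.5 0 0.5 45; -1 15 11 3 -0.5 0 45; -1 16 10 2.5 0 0.5 45; -2 16 9 3 -0.5 0 45; -1 12 5 2.5 0 0.5 45; 0 0 0 0 0 0 45"}}

```text
time: 14.62
eef_pos: [0.5691, -0.1108, 0.1368]
ee_rot: [-2.254, 0.004, -0.011]
contact_force: [-1.2, -0.1, -0.5]
width: 0.0451
```

```bash
python3 - <<'E'
from h import *
st(); T=tool(50,.2); G=np.array([.571,-.0165,.0721]); 
plan([(G-T.apply([0,0,.06]),T,5)],45)
E
```

```text
t 14.62 p [ 569.1 -110.8  136.8] rpy [-129.1    0.2   -0.7] F [-1.2 -0.1 -0.5] M [-0.78  0.08  0.09] w 45.1 q [-0.64  0.86  0.08  1.42  0.68  0.72]
0 -2 11 0 0 0 45; 0 -2 11 0 0 0 45; 1 -2 11 -0.5 0 0 45; 0 -2 10 0 -0.5 -0.5 45; 1 -2 11 -0.5 0 0 45
end [571.4 -62.7 110.3] [-1.301e+02  2.000e-01  1.000e-01]
```

Call:
{"api": "move_arm", "payload": {"steps": "0 -2 10 0 0 0.5 45; 0 -2 10 0 0 0 45; 1 -2 10 -0.5 0 0 45; 0 -2 8 0 0 0 45; 1 -2 6 -0.5 0 0 45; 0 0 0 0 0 0 45; 0 0 0 0 0 0 45"}}

```text
time: 15.2
eef_pos: [0.5729, -0.0649, 0.1191]
ee_rot: [-2.281, 0.007, -0.015]
contact_force: [-0.8, -0.3, 0.0]
width: 0.045
```

```bash
python3 - <<'E'
from h import *
st(); T=tool(50,.2); G=np.array([.571,-.0165,.0721]); 
plan([(G,T,8)],45)
g=env.grab_frame("top"); np.savez("top5.npz",**g)
u,v=proj(g,[.57,-.03,.06])[0].astype(int); crop(g,u-60,v-55,u+60,v+55,5.4,"pics/pre5.png")
E
```

```text
t 15.20 p [572.9 -64.9 119.1] rpy [-130.7    0.4   -0.8] F [-0.8 -0.3  0. ] M [-0.7   0.03  0.  ] w 45.0 q [-0.57  0.82 -0.02  1.28  0.7   0.81]
0 1 8 0 0 0 45; 0 0 8 0 0 0 45; 0 1 9 0 0 0 45; 0 0 8 0 0 0 45; -1 1 9 0 0 0 45; 0 0 8 0 0 -0.5 45; -1 1 9 0.5 -0.5 0 45; 0 0 8 0 0 -0.5 45
end [571.2 -16.7  72.5] [-130.2   -0.     0.2]
```

View pics/pre5.png

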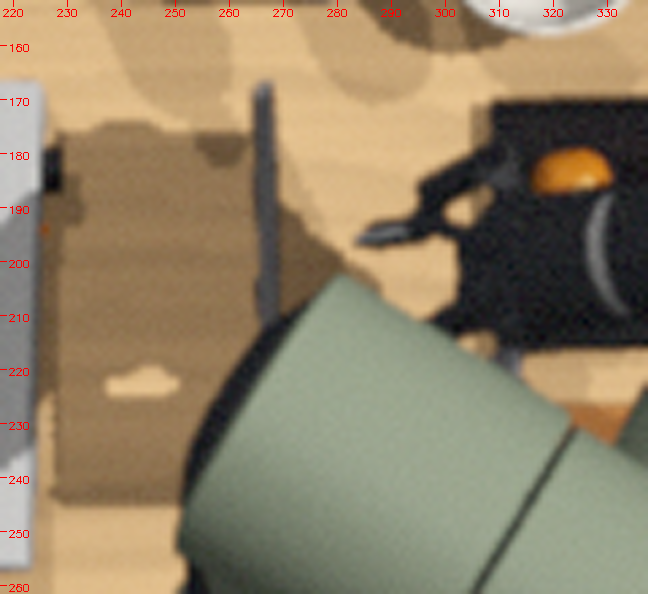

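In the top view the finger at (285,195) lines up with the plate's far slot. The forearm covers the lower part, so I'll check its height in the side view.

```bash
python3 - <<'E'
from h import *
g=env.grab_frame("side"); np.savez("side5.npz",**g)
u,v=proj(g,[.55,-.03,.08])[0].astype(int); crop(g,u-110,v-90,u+60,v+60,4,"pics/side5.png")
E
```

```text
(no output)
```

View pics/side5.png

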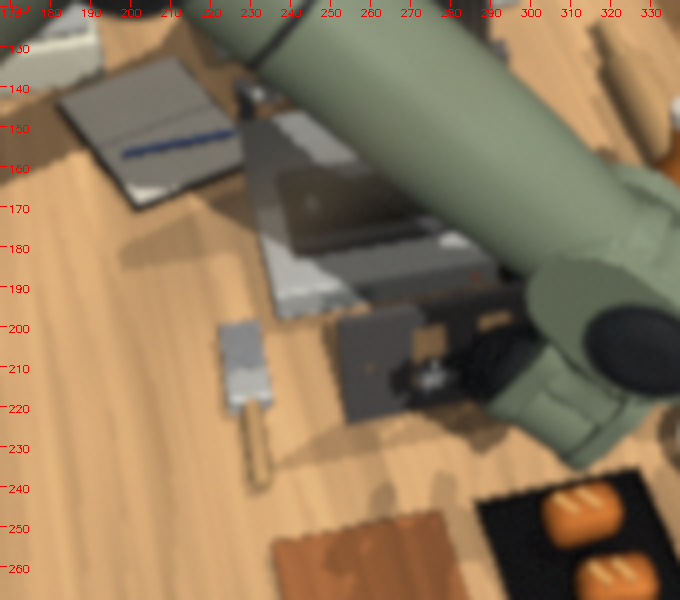

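The arm links pass above the plate, and the slots and finger lie below them, so I'll go on with the grasp.

Call:
{"api": "move_arm", "payload": {"steps": "0 1 7 0 0 0 45; 0 0 8 0 0 0.5 45; 0 1 8 0 0 0 45; 0 0 8 0 0 0.5 45; 0 1 7 0 0 0 45; 0 0 5 0 0 0 45; 0 0 0 0 0 0 45; 0 0 0 0 0 0 45"}}

```text
time: 15.97
eef_pos: [0.5731, -0.0324, 0.0851]
ee_rot: [-2.281, 0.022, -0.029]
contact_force: [0.3, 0.7, 0.5]
width: 0.0451
```

```bash
python3 - <<'E'
from h import *
st(); T=tool(50,.2); G=np.array([.571,-.0165,.0721]); 
plan([(G,T,4)],45)
E
```

```text
t 15.97 p [573.1 -32.4  85.1] rpy [-130.7    1.3   -1.7] F [0.3 0.7 0.5] M [-0.73 -0.02 -0.06] w 45.1 q [-0.53  0.84 -0.09  1.16  0.72  0.88]
-1 0 5 0 0 -0.5 45; 0 0 5 0 0 -0.5 45; -1 0 5 0.5 -0.5 -0.5 45; 0 0 5 0 0 -0.5 45
end [571.2 -17.1  72.1] [-1.302e+02  1.000e-01  0.000e+00]
```

Call:
{"api": "move_arm", "payload": {"steps": "-1 0 5 0 0 -0.5 45; 0 0 5 0 0 -0.5 45; -1 0 4 0.5 -0.5 -0.5 45; 0 0 4 0 0 -0.5 45; 0 0 2 0 0 0 45; 0 0 0 0 0 0 45; 0 0 0 0 0 0 45"}}

```text
time: 16.55
eef_pos: [0.5713, -0.016, 0.0708]
ee_rot: [-2.271, -0.001, 0.003]
contact_force: [-0.6, 0.6, 0.6]
width: 0.045
```

```bash
python3 - <<'E'
from h import *
st(); T=tool(50,.2); G=np.array([.571,-.0165,.0721]); 
plan([(G,T,2)],45)
E
```

```text
t 16.55 p [571.3 -16.   70.8] rpy [-1.301e+02 -1.000e-01  2.000e-01] F [-0.6  0.6  0.6] M [-0.75 -0.02 -0.03] w 45.0 q [-0.5   0.85 -0.11  1.13  0.73  0.86]
0 0 -1 0 0 0 45; 0 -1 0 0 0 0 45
end [571.3 -16.1  72.2] [-1.301e+02 -1.000e-01  2.000e-01]
```

Call:
{"api": "move_arm", "payload": {"steps": "0 0 0 0 0 0 36; 0 0 0 0 0 0 30; 0 0 0 0 0 0 20; 0 0 0 0 0 0 20; 0 0 0 0 0 0 20; 0 0 0 0 0 0 20; 0 0 0 0 0 0 20; 0 0 0 0 0 0 20", "newtons": 100}}

```text
time: 17.22
eef_pos: [0.5726, -0.0168, 0.0716]
ee_rot: [-2.272, -0.004, 0.002]
contact_force: [0.6, 0.2, 0.7]
width: 0.0259
```

```bash
python3 - <<'E'
from h import *
st(); s=env.get_state(); p=s["eef_pos"]; R=Ro.from_euler('xyz',s["ee_rot"])
plan([(p+[0,0,.02],R,4),(p+[0,0,.15],R,8)],20)
E
```

```text
t 17.22 p [572.6 -16.8  71.6] rpy [-1.302e+02 -2.000e-01  1.000e-01] F [0.6 0.2 0.7] M [-0.63 -0.05 -0.13] w 25.9 q [-0.5   0.85 -0.11  1.13  0.73  0.86]
0 -4 -3 0 0 0 20; 0 -4 -3 0 0 0 20; 0 -4 -3 0 0 0 20; 0 -3 -4 0 0 0 20; 0 -12 -10 0 0 0 20; 0 -13 -11 0 0 0 20; 0 -12 -10 0 0 0 20; 0 -13 -11 0 0 0 20; 0 -12 -10 0 0 0 20; 0 -13 -11 0 0 0 20; 0 -12 -10 0 0 0 20; 1 -13 -11 0 0 0 20
end [572.9 -16.7 222.1] [-1.302e+02 -2.000e-01  1.000e-01]
```

Call:
{"api": "move_arm", "payload": {"steps": "0 -4 -3 0 0 0 20; 0 -4 -3 0 0 0 20; 0 -4 -3 0 0 0 20; 0 -4 -4 0 0 0 20; 0 -8 -7 0 0 0 20; 0 -12 -10 0 0 0 20; 0 -12 -10 0 0 0 20; 0 -12 -10 0 0 0 20; 0 -12 -10 0 0 0 20; 0 -8 -7 0 0 0 20; 0 -4 -4 0 0 0 20; 0 0 0 0 0 0 20"}}

```text
time: 18.22
eef_pos: [0.5689, -0.017, 0.1879]
ee_rot: [-2.279, 0.003, 0.007]
contact_force: [-0.1, -0.5, -5.6]
width: 0.0258
```

```bash
cat >> h.py <<'E'
T3=Ro.from_euler('xyz',[-130.2,-.2,.1],degrees=True); OFF3=T3.inv().apply(np.array([.571,.002,.065])-[.5726,-.0168,.0716])
T4=Ro.from_rotvec([-90,0,0],degrees=True)*T3
E
python3 - <<'E'
from h import *
st(); print(OFF3,T4.as_euler('xyz',degrees=True), tcp([.571,.005,.0085],T4,OFF3))
a=Ro.from_rotvec([-45,0,0],degrees=True)*T3
plan([(tcp([.571,.0,.2],T4,OFF3),T4,15),(tcp([.571,.0,.1],T4,OFF3),T4,7)],20)
E
```

```text
t 18.22 p [568.9 -17.  187.9] rpy [-130.6    0.2    0.4] F [-0.1 -0.5 -5.6] M [-1.7  -0.05 -0.01] w 25.8 q [-0.5   0.7  -0.05  1.34  0.72  0.86]
[-0.00159021 -0.00709954  0.01861794] [1.39800349e+02 9.99993908e-02 2.00000305e-01] [0.5726 0.0116 0.0273]
0 -3 0 -6 0 0 20; 0 -3 0 -6 0 0 20; 0 -2 -1 -6 0 0 20; 0 -2 -1 -6 0 0 20; 0 -2 -1 -6 0 0 20; 0 -2 -1 -6 0 0 20; 0 -2 -2 -6 0 0 20; 0 -2 -2 -6 0 0 20; 1 -2 -2 -6 0 0 20; 0 -1 -2 -6 0 0 20; 1 -1 -2 -6 0 0 20; 0 -1 -3 -6 0 0 20
1 -1 -3 -6 0 0 20; 0 0 -2 -6 0 0 20; 1 0 -3 -5.5 0 0 20; 0 -9 11 0 0 0 20; 0 -9 11 0 0 0 20; 0 -9 11 0 0 0 20; 0 -9 11 0 0 0 20; 0 -10 11 0 0 0 20; 0 -9 11 0 0 0 20; 0 -10 11 0 0 0 20
end [572.5   6.6 118.4] [139.9   0.2   0.4]
```

Call:
{"api": "move_arm", "payload": {"steps": "0 -3 0 -5 0 0 20; 0 -3 0 -6 0 0 20; 0 -2 -1 -6 0 0 20; 0 -2 -1 -6 0 0 20; 0 -2 -1 -6 0 0 20; 0 -2 -1 -6 0 0 20; 0 -2 -2 -6 0 0 20; 0 -2 -2 -6 0 0 20; 1 -2 -2 -6 0 0 20; 0 -1 -2 -6 0 0 20; 1 -1 -2 -6 0 0 20; 0 -1 -3 -6 0 0 20"}}

```text
time: 19.22
eef_pos: [0.5626, 0.0014, 0.2053]
ee_rot: [2.73, 0.019, -0.009]
contact_force: [-1.0, -0.3, -6.6]
width: 0.026
```

```bash
python3 - <<'E'
from h import *
st()
plan([(tcp([.571,.0,.2],T4,OFF3),T4,5),(tcp([.571,.005,.11],T4,OFF3),T4,7)],20)
E
```

```text
t 19.22 p [562.6   1.4 205.3] rpy [156.4   1.1  -0.5] F [-1.  -0.3 -6.6] M [ 0.84 -0.03 -0.04] w 26.0 q [ 0.07  0.45 -0.2   0.98 -0.41  1.66]
2 0 -3 -3.5 0 0 20; 2 0 -3 -3.5 0.5 0 20; 2 1 -3 -3 0 0 20; 2 1 -3 -3.5 0.5 0 20; 2 0 -2 -3 0 0 20; 0 -9 9 0 0 0 20; 0 -9 9 0 0 0 20; 0 -9 9 0 0 0 20; 0 -9 10 0 0 0 20; 0 -8 9 0 0 0 20; 0 -9 10 0 0 0 20; 0 -8 9 0 0 0 20
end [572.5  11.5 129.3] [139.9   0.3   0. ]
```

Call:
{"api": "move_arm", "payload": {"steps": "2 0 -3 -3.5 0 0 20; 2 0 -3 -3.5 0.5 0 20; 2 1 -3 -3 0 0 20; 2 1 -3 -3.5 0.5 0 20; 2 0 -2 -3 0 0 20; 0 -9 9 0 0 0 20; 0 -9 10 0 0 0 20; 0 -9 10 0 0 0 20; 0 -9 10 0 0 0 20; 0 -9 10 0 0 0 20; 0 -9 10 0 0 0 20; 0 -7 8 0 0 0 20"}}

```text
time: 20.22
eef_pos: [0.5554, 0.0284, 0.1021]
ee_rot: [2.483, 0.042, 0.003]
contact_force: [-0.7, 0.7, -5.9]
width: 0.0265
```

```bash
python3 - <<'E'
from h import *
st()
plan([(tcp([.571,.006,.03],T4,OFF3),T4,7),(tcp([.571,.006,.016],T4,OFF3),T4,3)],20)
E
```

```text
t 20.22 p [555.4  28.4 102.1] rpy [142.3   2.4   0.2] F [-0.7  0.7 -5.9] M [ 1.33 -0.03  0.03] w 26.5 q [ 0.22  0.66 -0.24  0.88 -0.63  1.84]
3 -3 7 -0.5 0.5 0 20; 3 -3 7 -0.5 0 0 20; 3 -3 7 -0.5 0.5 0.5 20; 2 -3 8 0 0 0 20; 3 -3 7 -0.5 0.5 0.5 20; 2 -3 8 0 0 0 20; 2 -3 7 -0.5 0.5 0.5 20; 0 -3 4 0 0 0 20; 0 -3 3 0 0 0 20; 0 -3 4 0 0 0 20
end [572.2  12.5  34.6] [ 1.398e+02 -1.000e-01  3.000e-01]
```

Call:
{"api": "move_arm", "payload": {"steps": "3 -2 7 -0.5 0.5 0 20; 3 -2 7 -0.5 0.5 0.5 20; 3 -2 7 -0.5 0.5 0.5 20; 2 -2 8 0 0.5 0 20; 3 -2 7 -0.5 0.5 0.5 20; 2 -2 6 0 0 0 20; 2 -1 4 -0.5 0.5 0.5 20; 0 0 0 0 0 0 20; 0 0 0 0 0 0 20"}}

```text
time: 20.97
eef_pos: [0.5635, 0.0104, 0.0403]
ee_rot: [2.463, -0.002, 0.001]
contact_force: [0.1, -0.0, -5.7]
width: 0.0258
```

```bash
python3 - <<'E'
from h import *
st()
plan([(tcp([.571,.006,.011],T4,OFF3),T4,6)],20)
E
```

```text
t 20.97 p [563.5  10.4  40.3] rpy [ 1.411e+02 -1.000e-01  1.000e-01] F [ 0.1 -0.  -5.7] M [ 1.35 -0.02 -0.02] w 25.8 q [ 0.2   0.74 -0.3   0.68 -0.66  1.82]
2 -1 1 0 0 0 20; 1 -1 1 -0.5 0 0 20; 2 -2 1 0 0 0 20; 1 -1 1 -0.5 0 0 20; 2 -2 1 0 0 0 20; 1 -1 2 -0.5 0 0 20
end [572.5  12.2  29.8] [ 1.396e+02 -1.000e-01  1.000e-01]
```

Call:
{"api": "move_arm", "payload": {"steps": "0 -3 2 -0.5 0 0 20; 0 -3 2 -0.5 0 0 20; 0 -2 3 -0.5 0 0 20; 0 -2 3 0 0 0 20; 0 -1 2 0 0 0 20; 0 0 0 0 0 0 20"}}

```text
time: 21.47
eef_pos: [0.5648, 0.0131, 0.027]
ee_rot: [2.432, -0.004, 0.006]
contact_force: [-0.8, 0.3, -5.8]
width: 0.0261
```

```bash
python3 - <<'E'
from h import *
st()
E
```

```text
t 21.47 p [564.8  13.1  27. ] rpy [139.4  -0.2   0.3] F [-0.8  0.3 -5.8] M [1.41 0.13 0.03] w 26.1 q [ 0.21  0.77 -0.29  0.68 -0.69  1.84]
```

Call:
{"api": "move_arm", "payload": {"steps": "0 -2 2 0 0 0 20; 0 -2 2 0 0 0 20; 0 -1 1 0 0 0 20; 0 0 0 0 0 0 20"}}

```text
time: 21.8
eef_pos: [0.5652, 0.0139, 0.0267]
ee_rot: [2.421, -0.005, 0.013]
contact_force: [-0.6, 1.0, -4.0]
width: 0.0256
```

```bash
python3 - <<'E'
from h import *
st()
E
```

```text
t 21.80 p [565.2  13.9  26.7] rpy [138.7  -0.3   0.7] F [-0.6  1.  -4. ] M [ 1.4   0.22 -0.05] w 25.6 q [ 0.22  0.77 -0.29  0.67 -0.7   1.84]
```

Call:
{"api": "move_arm", "payload": {"steps": "0 0 0 0.5 0 0 20; 0 0 0 0.5 0 0 26; 0 0 0 0 0 0 36; 0 0 0 0 0 0 45; 0 0 0 0 0 0 45; 0 0 -8 0 0 0 45; 0 0 -10 0 0 0 45; 0 0 -14 0 0 0 45; 0 0 -16 0 0 0 45; 0 0 -18 0 0 0 45; 0 0 -18 0 0 0 45; 0 0 -18 0 0 0 45"}}

```text
time: 22.8
eef_pos: [0.5655, 0.0794, 0.1096]
ee_rot: [2.433, -0.009, 0.007]
contact_force: [0.6, -0.5, -0.3]
width: 0.045
```

```bash
python3 - <<'E'
from h import *
st()
plan([([.45,.12,.22],tool(0,0),10)],45)
E
```

```text
t 22.80 p [565.5  79.4 109.6] rpy [139.4  -0.5   0.4] F [ 0.6 -0.5 -0.3] M [ 0.7   0.06 -0.01] w 45.0 q [ 0.32  0.7  -0.16  0.96 -0.67  1.97]
-11 4 -11 4 0 0 45; -11 3 -11 4 0 0 45; -12 3 -12 4 0 0 45; -11 2 -12 4 0 0 45; -12 1 -12 4 0 0 45; -11 0 -12 4 0 0 45; -12 -1 -12 4 0 0 45; -11 -2 -12 4 0 0 45; -12 -2 -11 4.5 -0.5 0 45; -11 -4 -11 4 0 0.5 45
end [450.3 120.5 219.7] [ 1.799e+02 -1.000e-01 -1.000e-01]
```

Call:
{"api": "move_arm", "payload": {"steps": "-11 4 -11 4 0 0 45; -11 3 -11 4 0 0 45; -12 3 -12 4 0 0 45; -11 2 -12 4 0 0 45; -12 1 -12 4 0 0 45; -11 0 -12 4 0 0 45; -12 -1 -12 4 0 0 45; -11 -2 -12 4 0 0 45; -12 -2 -11 4.5 -0.5 0 45; -11 -4 -11 4 0 0 45"}}

```text
time: 23.63
eef_pos: [0.4493, 0.1292, 0.2321]
ee_rot: [-3.115, -0.015, 0.018]
contact_force: [0.9, -0.2, 0.8]
width: 0.0448
```

```bash
python3 - <<'E'
from h import *
st()
g=env.grab_frame("top"); np.savez("top6.npz",**g)
u,v=proj(g,[.57,.006,.01])[0].astype(int); print(u,v); crop(g,u-60,v-55,u+60,v+55,5.4,"pics/flat6.png")
E
```

```text
t 23.63 p [449.3 129.2 232.1] rpy [-178.5   -0.8    1. ] F [ 0.9 -0.2  0.8] M [-0.04 -0.02  0.01] w 44.8 q [ 0.11  0.18 -0.45  0.93  0.03  1.66]
266 210
```

View pics/flat6.png

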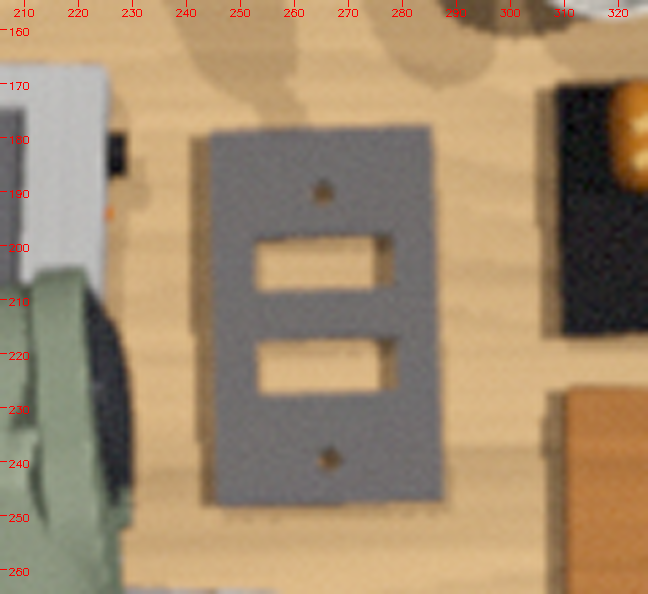

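The plate lies flat with its smooth side up: corners at about (242,177)–(285,248) and holes at (263,190) and (264,240), with hole b (the nearer one) toward +x. I'll measure it and grasp it straight down.

```bash
python3 - <<'E'
from h import *
f=load("top6"); uv=lambda x,y:(206+x/5.4-.5,155+y/5.4-.5)
W=lambda x,y:world(f,*uv(x,y),.013)
c=[W(210,131),W(430,127),W(442,500),W(217,505)]
a,b=W(330,460),W(323,192); e=(b-a)/np.linalg.norm(b-a)
print(np.round(c,4).tolist(),"mean",np.mean(c,0)); print(a,b,np.linalg.norm(a-b),"org",(a+b)/2+e*.0075,"yaw",np.degrees(np.arctan2(e[1],e[0])))
l=(c[0]+c[1]-c[2]-c[3]); print("yaw corners",np.degrees(np.arctan2(l[1],l[0])))
l=c[0]-c[1]; print(np.degrees(np.arctan2(-l[0],l[1])),np.linalg.norm(c[0]-c[1]),np.linalg.norm(c[0]-c[3]))
for p in ((318,290),(320,338)): print(W(*p))
plan([([.567,.01,.12],tool(0,0),10)],45)
E
```

```text
[[0.6713, 0.0739, 0.013], [0.6717, -0.054, 0.013], [0.4544, -0.0569, 0.013], [0.4537, 0.0716, 0.013]] mean [0.56276729 0.00867217 0.013     ]
[0.47836763 0.006778   0.013     ] [0.63425831 0.00875048 0.013     ] 0.1559031509011937 org [0.56381237 0.00785913 0.013     ] yaw 0.7249203497867582
yaw corners 0.690615272483447
0.17090113593646852 0.12792606401958018 0.21766221037857433
[0.57685576 0.01238387 0.013     ]
[0.54889736 0.01159067 0.013     ]
11 12 11 0 0 0 45; 12 12 11 0 0 0 45; 11 12 11 0 0 0 45; 12 13 11 0 0 0 45; 11 12 11 -0.5 0 0 45; 12 12 12 0 0 0 45; 11 13 11 -0.5 0 0 45; 12 12 12 0 -0.5 0.5 45; 12 12 11 -0.5 0 0 45; 11 13 12 0 -0.5 0.5 45
end [566.7   9.8 120.1] [-1.798e+02  1.000e-01 -0.000e+00]
```

Call:
{"api": "move_arm", "payload": {"steps": "11 12 9 0 0 0 45; 12 12 9 0 0 0 45; 11 12 9 0 0 0 45; 11 12 10 -0.5 0 0 45; 11 12 10 -0.5 0 0 45; 11 12 10 0 0 0 45; 11 13 10 -0.5 0 0 45; 11 12 10 0 -0.5 0 45; 11 11 9 -0.5 0 0 45; 8 8 8 0 -0.5 0 45; 0 0 0 0 0 0 45"}}

```text
time: 24.6
eef_pos: [0.569, 0.0089, 0.1437]
ee_rot: [3.115, -0.009, 0.015]
contact_force: [0.0, -0.1, 1.2]
width: 0.045
```

```bash
python3 - <<'E'
from h import *
st(); T=tool(0,.7)
plan([([.5635,.008,.07],T,5),([.5635,.008,.045],T,4)],45)
E
```

```text
t 24.60 p [569.    8.9 143.7] rpy [178.5  -0.5   0.9] F [ 0.  -0.1  1.2] M [-0.01  0.03  0.02] w 45.0 q [-0.1   0.45 -0.31  0.8  -0.03  1.45]
-1 0 15 0.5 0 0 45; -1 0 15 0.5 0 0 45; -1 0 15 0 0 0 45; -2 0 14 0.5 -0.5 0 45; -1 0 15 0 0 0 45; 0 0 6 0 0 0 45; 0 0 6 0 0 0 45; 0 0 6 0 0 0 45; 0 0 7 0 0 0 45
end [563.6   7.9  44.7] [180.   -0.    0.9]
```

Call:
{"api": "move_arm", "payload": {"steps": "-1 0 14 0.5 0 0 45; -1 0 14 0.5 0 0 45; -1 0 14 0 0 0 45; -1 0 12 0.5 -0.5 0 45; -1 0 10 0 0 0 45; 0 0 8 0 0 0 45; 0 0 6 0 0 0 45; 0 0 4 0 0 0 45; 0 0 0 0 0 0 45; 0 0 0 0 0 0 45"}}

```text
time: 25.43
eef_pos: [0.5659, 0.0101, 0.0595]
ee_rot: [3.137, -0.001, 0.016]
contact_force: [-0.0, -0.1, 0.0]
width: 0.045
```

```bash
python3 - <<'E'
from h import *
st(); T=tool(0,.7)
plan([([.5635,.008,.027],T,5)],45)
E
```

```text
t 25.43 p [565.9  10.1  59.5] rpy [ 1.797e+02 -1.000e-01  9.000e-01] F [-0.  -0.1  0. ] M [ 0.03 -0.01 -0.01] w 45.0 q [-0.11  0.55 -0.39  0.63 -0.    1.44]
0 0 7 0 0 0 45; -1 0 6 0 0 0 45; 0 1 7 0 0 0 45; -1 0 6 0 0 0 45; 0 1 7 0.5 0 0 45
end [564.    7.9  26.6] [-1.798e+02 -1.000e-01  9.000e-01]
```

Call:
{"api": "move_arm", "payload": {"steps": "0 0 6 0 0 0 45; -1 0 7 0 0 0 45; 0 1 7 0 0 0 45; -1 0 6 0 0 0 45; 0 1 4 0 0 0 45; 0 0 2 0 0 0 45; 0 0 0 0 0 0 45; 0 0 0 0 0 0 45"}}

```text
time: 26.1
eef_pos: [0.5648, 0.0073, 0.0253]
ee_rot: [3.136, -0.004, 0.016]
contact_force: [0.1, -0.2, 0.8]
width: 0.045
```

```bash
python3 - <<'E'
from h import *
st(); T=tool(0,.7)
plan([([.5635,.008,.027],T,2)],45)
E
```

```text
t 26.10 p [564.8   7.3  25.3] rpy [179.7  -0.2   0.9] F [ 0.1 -0.2  0.8] M [ 0.05 -0.04  0.02] w 45.0 q [-0.12  0.6  -0.42  0.55 -0.    1.44]
-1 0 -1 0 0 0 45; 0 -1 -1 0.5 0 0 45
end [563.8   8.3  27.2] [-179.8   -0.2    0.9]
```

Call:
{"api": "move_arm", "payload": {"steps": "0 0 -1 0 0 0 40; 0 0 -1 0 0 0 34; 0 0 0 0 0 0 30; 0 0 0 0 0 0 20; 0 0 0 0 0 0 20; 0 0 0 0 0 0 20; 0 0 0 0 0 0 20", "newtons": 80}}

```text
time: 26.68
eef_pos: [0.5653, 0.0073, 0.0283]
ee_rot: [3.136, -0.005, 0.016]
contact_force: [-0.1, -0.3, -0.2]
width: 0.0271
```

```bash
python3 - <<'E'
from h import *
st(); s=env.get_state(); p=s["eef_pos"]; T=tool(0,YAW)
plan([([p[0],p[1],.06],Ro.from_euler('xyz',s["ee_rot"]),4),([.568,.02,.16],T,5),([.568,.10,.18],T,4)],20)
E
```

```text
t 26.68 p [565.3   7.3  28.3] rpy [179.7  -0.3   0.9] F [-0.1 -0.3 -0.2] M [ 0.02  0.   -0.01] w 27.1 q [-0.12  0.6  -0.42  0.55 -0.    1.44]
0 0 -8 0 0 0 20; 0 0 -8 0 0 0 20; 0 0 -8 0 0 0 20; 0 0 -8 0 0 0 20; 1 -2 -20 0 0 0.5 20; 1 -2 -20 0 0 0.5 20; 0 -3 -20 0 0 0.5 20; 1 -2 -20 0 0 0.5 20; 0 -3 -20 0.5 -0.5 0.5 20; -1 -20 -5 0 0 0 20; 0 -20 -5 0 0 0 20; -1 -20 -5 0 0 0 20
0 -20 -4 0 0 0 20
end [568.  100.  179.6] [-179.8    0.2   -1.6]
```

Call:
{"api": "move_arm", "payload": {"steps": "0 0 -6 0 0 0 20; 0 0 -8 0 0 0 20; 0 0 -8 0 0 0 20; 0 0 -10 0 0 0.5 20; 1 -2 -18 0 0 0.5 20; 1 -2 -20 0 0 0.5 20; 0 -3 -20 0 0 0.5 20; 1 -2 -20 0 0 0.5 20; 0 -5 -16 0 0 0 20; 0 -15 -8 0 0 0 20; 0 -20 -4 0 0 0 20; 0 -20 0 0 0 0 20"}}

```text
time: 27.68
eef_pos: [0.5659, 0.0759, 0.1782]
ee_rot: [3.135, 0.001, -0.041]
contact_force: [0.7, -0.1, -6.7]
width: 0.0268
```

```bash
python3 - <<'E'
from h import *
st(); T=tool(0,YAW); q=pr(.0005,0,.13)
plan([(q,T,12)],20)
E
```

```text
t 27.68 p [565.9  75.9 178.2] rpy [ 1.796e+02  1.000e-01 -2.300e+00] F [ 0.7 -0.1 -6.7] M [ 0.03 -0.03  0.03] w 26.8 q [ 0.01  0.43 -0.25  0.9  -0.01  1.62]
0 -14 4 0 0 0 20; 0 -14 4 0 0 0 20; 0 -14 4 0 0 0 20; 0 -14 4 0 0 0 20; 0 -14 4 0 0 0 20; 0 -14 4 0 0 0 20; 0 -14 4 0 0 0 20; -1 -14 4 0 0 0 20; 0 -14 4 0 0 0 20; -1 -14 4 0 0 0 20; 0 -13 4 0 0 -0.5 20; 0 -14 3 0.5 0 0 20
end [570.5 242.5 130.1] [-1.799e+02  1.000e-01 -1.800e+00]
```

Call:
{"api": "move_arm", "payload": {"steps": "0 -12 3 0 0 0 20; 0 -14 4 0 0 0 20; 0 -14 4 0 0 0 20; 0 -14 4 0 0 0 20; 0 -14 4 0 0 0 20; 0 -14 4 0 0 0 20; 0 -14 4 0 0 0 20; -1 -14 4 0 0 0 20; 0 -14 4 0 0 0 20; -1 -12 4 0 0 0 20; 0 -8 3 0 0 0 20; 0 -3 2 0 0 0 20"}}

```text
time: 28.68
eef_pos: [0.5678, 0.2345, 0.1336]
ee_rot: [3.134, 0.0, -0.04]
contact_force: [0.0, -0.1, -5.9]
width: 0.0274
```

```bash
python3 - <<'E'
from h import *
st(); T=tool(0,YAW); q=pr(.0005,0,.105)
plan([(q,T,4)],20)
g=env.grab_frame("top"); np.savez("top7.npz",**g)
u,v=proj(g,[.57,.24,.06])[0].astype(int); print(u,v); crop(g,u-50,v-50,u+50,v+50,6,"pics/over7.png")
E
```

```text
t 28.68 p [567.8 234.5 133.6] rpy [179.5   0.   -2.3] F [ 0.  -0.1 -5.9] M [-0.01 -0.02 -0.03] w 27.4 q [ 0.28  0.54 -0.18  0.86 -0.01  1.89]
0 -2 7 0 0 0 20; 1 -2 7 0 0 0 20; 0 -2 7 0 0 -0.5 20; 1 -2 7 0.5 0 0 20
end [570.1 242.2 105.5] [-180.     0.    -1.8]
188 209
```

View pics/over7.png

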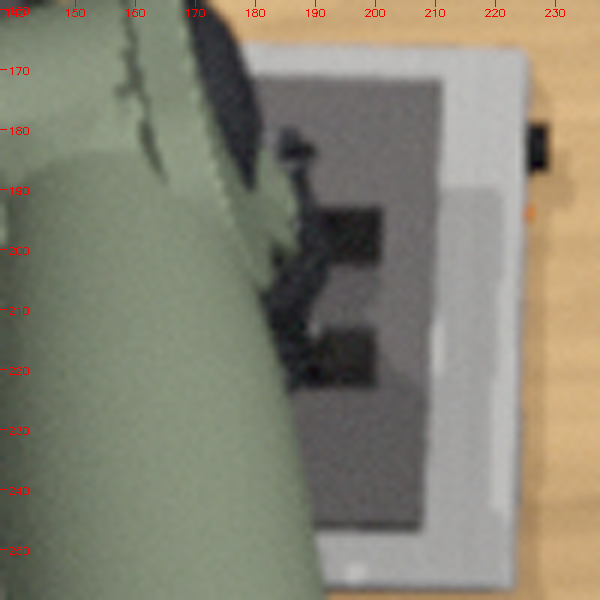

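The plate is square over the base. Its front edge at u 208–211 runs parallel to the base edge at u 223–226. Now I'll lower it.

Call:
{"api": "move_arm", "payload": {"steps": "0 -2 7 0 0 0 20; 1 -2 7 0 0 -0.5 20; 0 -2 7 0 0 0 20; 1 -2 6 0.5 0 0 20; 0 -1 5 0 0 0 20; 0 0 3 0 0 0 20; 0 0 0 0 0 0 20; 0 0 0 0 0 0 20"}}

```text
time: 29.4
eef_pos: [0.57, 0.2411, 0.0933]
ee_rot: [3.141, 0.003, -0.033]
contact_force: [-0.4, 0.6, -4.6]
width: 0.0271
```

Call:
{"api": "move_arm", "payload": {"steps": "0 -1 3 0 0 0 20; 0 -1 3 0 0 0 20; 0 0 3 0 0 0 20; 0 0 2 0 0 0 20; 0 0 0 0 0 0 20"}}

```text
time: 29.82
eef_pos: [0.5709, 0.2432, 0.0822]
ee_rot: [3.141, 0.001, -0.034]
contact_force: [-0.8, -0.3, -6.5]
width: 0.0268
```

Call:
{"api": "move_arm", "payload": {"steps": "0 0 2 0 0 0 20; 0 0 2 0 0 0 20; 0 0 1 0 0 0 20; 0 0 0 0 0 0 20"}}

```text
time: 30.15
eef_pos: [0.5713, 0.2434, 0.0787]
ee_rot: [3.141, -0.001, -0.034]
contact_force: [-0.8, -0.2, -4.1]
width: 0.0274
```

Call:
{"api": "move_arm", "payload": {"steps": "0 0 2 0 0 0 20; 0 0 2 0 0 0 20; 0 0 0 0 0 0 20; 0 0 0 0 0 0 30; 0 0 0 0 0 0 38; 0 0 0 0 0 0 44; 0 0 -3 0 0 0 44; 0 0 -6 0 0 0 44; 0 0 -10 0 0 0 44; 0 0 -15 0 0 0 44; 0 0 -20 0 0 0 44; 0 0 -20 0 0 0 44"}}

```text
time: 31.15
eef_pos: [0.5721, 0.2436, 0.1561]
ee_rot: [-3.141, -0.004, -0.034]
contact_force: [-0.6, -0.5, 0.3]
width: 0.0444
```

```bash
python3 - <<'E'
from h import *
st()
plan([([.60,.10,.22],tool(0,-.7),7),([.628,-.10,.17],tool(0,-.7-90+90),9),],70)
E
```

```text
t 31.15 p [572.1 243.6 156.1] rpy [-180.    -0.2   -1.9] F [-0.6 -0.5  0.3] M [ 0.04 -0.07  0.03] w 44.4 q [ 0.28  0.53 -0.14  0.9  -0.    1.89]
5 20 -9 0 0 0 70; 5 20 -9 0 0 0 70; 5 21 -9 0 0 0 70; 4 20 -9 0 0 -0.5 70; 4 21 -9 0 0 0 70; 5 20 -9 0 0 -0.5 70; 4 21 -10 0 0 0 70; 3 22 6 0 0 0 70; 4 22 6 0 0 0 70; 3 22 5 0 0 0 70; 4 22 6 0 0 0 70; 3 22 5 0 0 0 70
4 22 6 0 0 0 70; 3 22 5 0 0 0 70; 4 23 6 0 0 0 70; 3 22 5 0 0 0 70
end [627.6 -99.7 170.1] [-180.    -0.2   -0.9]
```

The plate is released and seated (the tool read z 78.7 with plate bottom expected at 50 mm). Next come the rolls, with a fresh measurement for the first one before descending.

Call:
{"api": "move_arm", "payload": {"steps": "4 16 -9 0 0 0 80; 4 20 -9 0 0 0 80; 4 21 -9 0 0 0 80; 4 20 -9 0 0 -0.5 80; 4 21 -9 0 0 0 80; 5 20 -9 0 0 -0.5 80; 3 21 -6 0 0 0 80; 3 22 0 0 0 0 80; 3 22 4 0 0 0 80; 3 22 5 0 0 0 80; 3 22 6 0 0 0 80; 3 22 5 0 0 0 80"}}

```text
time: 32.15
eef_pos: [0.6192, -0.0111, 0.2228]
ee_rot: [-3.137, -0.035, -0.005]
contact_force: [0.4, 0.3, 0.2]
width: 0.0797
```

```bash
cat >> h.py <<'E'
def rolls(f,z=.025,box=None,minA=120):
    hsv=cv2.cvtColor(f["pixels"],cv2.COLOR_RGB2HSV); m=cv2.inRange(hsv,(7,150,90),(22,255,255))
    m=cv2.morphologyEx(m,cv2.MORPH_CLOSE,np.ones((5,5),np.uint8)); n,l,s,c=cv2.connectedComponentsWithStats(m)
    for i in range(1,n):
        if s[i,4]<minA: continue
        ys,xs=np.where(l==i); r=cv2.minAreaRect(np.c_[xs,ys].astype(np.float32)); w=world(f,*r[0],z)
        if box and not(box[0]<w[0]<box[1] and box[2]<w[1]<box[3]): continue
        print("blob",np.round(w*1000),"px",np.round(r[0],1),"size",np.round(r[1],1),"ang %.0f"%r[2],"A",s[i,4])
E
python3 - <<'E'
from h import *
st(); f=load("top0"); print("start"); rolls(f,.03,(.3,.8,-.45,.3)); f=env.grab_frame("top"); print("now"); rolls(f,.03,(.3,.8,-.45,.3)); cv2.imwrite("pics/top8.png",f["pixels"][:,:,::-1]); np.savez("top8.npz",**f)
plan([([.628,-.172,.12],tool(0,-1),8)],80)
E
```

```text
t 32.15 p [619.2 -11.1 222.8] rpy [-179.7   -2.    -0.3] F [0.4 0.3 0.2] M [ 0.01  0.02 -0.01] w 79.7 q [-0.14  0.45 -0.09  1.    0.01  1.43]
start
blob [ 630. -174.   30.] px [324.  189.5] size [21. 14.] ang 90 A 273
blob [ 633. -251.   30.] px [349. 188.] size [20. 14.] ang 90 A 273
blob [ 440. -248.   30.] px [350.  250.5] size [47. 80.] ang 90 A 3828
now
blob [ 661. -181.   30.] px [326.  179.5] size [19. 14.] ang 90 A 272
blob [ 633. -251.   30.] px [349. 188.] size [20. 14.] ang 90 A 280
blob [ 440. -248.   30.] px [350.  250.5] size [47. 80.] ang 90 A 3791
1 20 13 0 -0.5 0 80; 1 20 13 0 0 0 80; 1 19 13 0 -0.5 0 80; 1 20 13 0 0 0 80; 1 19 12 0 -0.5 0 80; 1 20 13 0 0 0 80; 1 19 12 0 -0.5 0 80; 1 20 13 0 0 0.5 80
end [ 627.9 -172.4  119.9] [-179.9   -0.    -1. ]
```

Roll 1 has been knocked toward the tray's far rim, from x 630 to about 661. I'll look closer.

```bash
python3 - <<'E'
from h import *
f=load("top8"); crop(f,165,155,265,245,4,"pics/a.png"); crop(f,300,155,395,245,4,"pics/b.png"); a=cv2.imread("pics/a.png");b=cv2.imread("pics/b.png"); cv2.imwrite("pics/c8.png",np.hstack([a,b]))
E
```

```text
(no output)
```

View pics/c8.png

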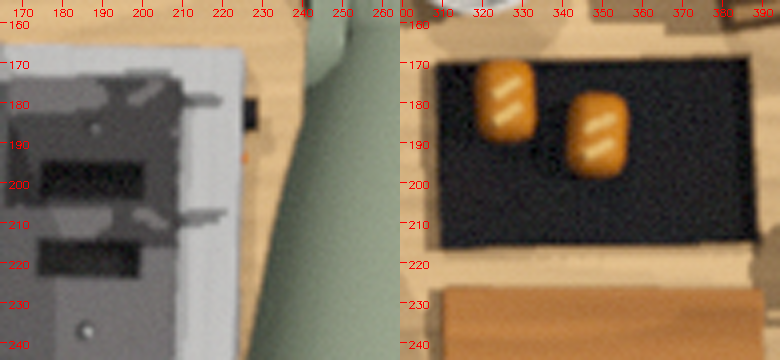

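Roll 1 now lies against the far rim at (326,180) but is still in the tray, so I'll grip both rolls across their 44 mm width with the tool yawed 90°. The plate looks seated, with both pin heads in its holes at (186,237) and (188,186).

```bash
python3 - <<'E'
from h import *
plan([([.655,-.15,.17],tool(0,88.5),14),([.66,-.180,.1],tool(0,88.5),5)],58)
E
```

```text
2 10 4 0 0 -6.5 58; 1 10 4 0 0 -6.5 58; 0 10 4 0 0 -6.5 58; -1 10 4 0 0 -6.5 58; -2 10 4 0 0 -6.5 58; -3 9 4 0 0 -6.5 58; -4 9 4 0 0 -6.5 58; -5 9 4 0.5 0 -6 58; -6 8 3 0 0 -6.5 58; -7 7 4 0.5 0 -6 58; -7 7 3 0.5 0 -6.5 58; -8 6 3 0 -0.5 -6 58
-8 5 4 0.5 0 -6.5 58; -9 3 3 0 -0.5 -6 58; -6 1 14 0 0 0 58; -6 1 14 0 0 0 58; -6 1 14 0 0 0 58; -6 1 14 0 0 0 58; -6 2 14 0 0 0 58
end [ 660.1 -180.   100.4] [179.9   0.   88.5]
```

Call:
{"api": "move_arm", "payload": {"steps": "2 10 4 0 0 -6.5 58; 1 10 4 0 0 -6.5 58; 0 10 4 0 0 -6.5 58; -1 10 4 0 0 -6.5 58; -2 10 4 0 0 -6.5 58; -3 9 4 0 0 -6.5 58; -4 9 4 0 0 -6.5 58; -5 9 4 0.5 0 -6 58; -6 8 3 0 0 -6.5 58; -7 7 4 0.5 0 -6 58; -7 7 3 0.5 0 -6.5 58; -8 6 3 0 -0.5 -6 58"}}

```text
time: 33.2
eef_pos: [0.657, -0.1376, 0.1909]
ee_rot: [3.119, -0.007, 1.388]
contact_force: [0.3, -0.9, -0.5]
width: 0.058
```

```bash
python3 - <<'E'
from h import *
st()
plan([([.660,-.180,.10],tool(0,88.5),8)],58)
E
```

```text
t 33.20 p [ 657.  -137.6  190.9] rpy [178.7  -0.4  79.5] F [ 0.3 -0.9 -0.5] M [0.02 0.   0.01] w 58.0 q [-0.32  0.58  0.04  1.01  0.01 -0.14]
-5 1 11 0 0 -1 58; -5 1 11 0 0 -1 58; -5 1 11 0 0 -1 58; -5 1 12 0.5 0 -1 58; -6 1 11 0 0 -1 58; -5 1 12 0.5 0 -1.5 58; -6 0 11 0 0 -1 58; -5 0 12 0.5 -0.5 -1.5 58
end [ 659.5 -179.8   99.8] [-179.8    0.2   88.5]
```

Call:
{"api": "move_arm", "payload": {"steps": "-5 1 11 0 0 -1 58; -5 1 11 0 0 -1 58; -5 1 11 0 0 -1 58; -5 1 12 0.5 0 -1 58; -6 1 11 0 0 -1 58; -5 1 12 0.5 0 -1.5 58; -6 0 11 0 0 -1 58; -5 0 12 0.5 -0.5 -1.5 58; 0 0 10 0 0 0 58; 0 0 8 0 0 0 58; 0 0 5 0 0 0 58; 0 0 0 0 0 0 58"}}

```text
time: 34.2
eef_pos: [0.6652, -0.1846, 0.0796]
ee_rot: [3.137, 0.007, 1.555]
contact_force: [-0.4, 0.1, 0.5]
width: 0.0583
```

```bash
python3 - <<'E'
from h import *
st()
plan([([.660,-.180,.029],tool(0,88.5),6)],58)
f=env.grab_frame("top"); rolls(f,.03,(.5,.8,-.45,.3),60)
f=env.grab_frame("side"); rolls(f,.022,(.5,.8,-.45,.3),60)
E
```

```text
t 34.20 p [ 665.2 -184.6   79.6] rpy [179.7   0.4  89.1] F [-0.4  0.1  0.5] M [-0.    0.05  0.02] w 58.3 q [-0.38  0.72 -0.    0.84 -0.01 -0.36]
1 -1 8 0 0 0 58; 1 -1 9 0 0 0 58; 1 -1 8 0 0 0 58; 1 -1 9 0 0 0 58; 0 -1 8 0 0 0.5 58; 1 0 9 0.5 0.5 0 58
end [ 660.5 -179.9   28.6] [-1.798e+02 -1.000e-01  8.860e+01]
blob [ 629. -269.   30.] px [354.7 189.4] size [ 4.5 18.4] ang 12 A 68
blob [ 649. -221.   22.] px [322.5 256.5] size [31. 19.] ang 90 A 452
```

Call:
{"api": "move_arm", "payload": {"steps": "1 -1 8 0 0 0 58; 1 -1 8 0 0 0 58; 1 -1 8 0 0 0 58; 1 -1 7 0 0 0 58; 0 -1 6 0 0 0.5 58; 1 0 4 0 0 0 58; 0 0 2 0 0 0 58; 0 0 0 0 0 0 58"}}

```text
time: 34.97
eef_pos: [0.6616, -0.179, 0.0353]
ee_rot: [3.133, 0.009, 1.546]
contact_force: [-0.3, -0.6, 0.0]
width: 0.0581
```

Call:
{"api": "move_arm", "payload": {"steps": "0 0 3 0 0 0 58; 0 0 3 0 0 0 58; 0 0 0 0 0 0 50; 0 0 0 0 0 0 40; 0 0 0 0 0 0 30; 0 0 0 0 0 0 30; 0 0 0 0 0 0 30; 0 0 0 0 0 0 30; 0 0 0 0 0 0 30", "newtons": 25}}

```text
time: 35.72
eef_pos: [0.6622, -0.1795, 0.0296]
ee_rot: [3.132, 0.009, 1.546]
contact_force: [-0.1, 0.2, 0.1]
width: 0.0442
```

```bash
python3 - <<'E'
from h import *
st(); p=env.get_state()["eef_pos"]; T=tool(0,88.3)
q=pr(.06,-.005,.0)
plan([([p[0],p[1],.15],T,6),([.65,-.05,.20],T,5),([q[0],q[1]-.03,.2],T,8),([q[0],q[1],.14],T,4)],30); print(q)
E
```

```text
t 35.72 p [ 662.2 -179.5   29.6] rpy [179.4   0.5  88.6] F [-0.1  0.2  0.1] M [ 0.04  0.03 -0.06] w 44.2 q [-0.37  0.76 -0.06  0.73 -0.01 -0.35]
0 0 -20 0 0 0 30; 0 0 -20 0 0 0 30; 0 0 -20 0 0 0 30; 0 0 -20 0 0 0 30; -1 1 -20 0.5 0.5 0 30; 0 0 -20 0 0 0.5 30; 26 -3 -10 0 0 0 30; 26 -3 -10 0 0 0 30; 26 -3 -10 0 0 0 30; 26 -4 -10 0 0 0 30; 25 -3 -10 0 0 0 30; 32 -4 0 0 0 0 30
32 -4 0 0 0 0 30; 32 -4 0 0 0 0 30; 32 -4 0 0 0 0 30; 32 -3 0 0 0 0 30; 32 -4 0 0 0 0 30; 31 -3 0 0 0 0 30; 32 -4 -1 0 0 0 30; 7 0 15 0 0 0 30; 8 0 15 0 0 0 30; 7 0 15 0 0 0 30; 8 -1 15 0 0 0 30
end [629.1 235.7 140.4] [179.9   0.   88.1]
[0.62932526 0.23572223 0.        ]
```

Call:
{"api": "move_arm", "payload": {"steps": "0 0 -8 0 0 0 30; 0 0 -16 0 0 0 30; 0 0 -20 0 0 0 30; 0 0 -20 0 0 0 30; -1 1 -20 0.5 0.5 0 30; 5 0 -20 0 0 0.5 30; 20 -3 -15 0 0 0 30; 26 -3 -10 0 0 0 30; 28 -3 -10 0 0 0 30; 30 -4 -5 0 0 0 30; 32 -3 -5 0 0 0 30; 32 -4 0 0 0 0 30"}}

```text
time: 36.72
eef_pos: [0.65, -0.0081, 0.1928]
ee_rot: [3.134, 0.002, 1.524]
contact_force: [0.3, -0.3, -0.7]
width: 0.0443
```

```bash
python3 - <<'E'
from h import *
st(); T=tool(0,88.3); q=pr(.06,-.005,.0)
plan([([q[0],q[1]-.04,.19],T,7),([q[0],q[1],.13],T,5)],30)
E
```

```text
t 36.72 p [650.   -8.1 192.8] rpy [1.795e+02 1.000e-01 8.730e+01] F [ 0.3 -0.3 -0.7] M [0.06 0.   0.07] w 44.3 q [-0.13  0.55 -0.01  1.01 -0.   -0.08]
29 -4 0 0 0 0 30; 29 -4 0 0 0 0 30; 29 -4 0 0 0 0 30; 29 -5 1 0 0 0 30; 29 -4 0 0 0 -0.5 30; 29 -4 1 0 0 0 30; 29 -5 0 0.5 0 -0.5 30; 8 0 12 0 0 0 30; 8 0 12 0 0 0 30; 8 0 12 0 0 0 30; 8 0 12 0 0 0 30; 8 -1 12 0 0 0 30
end [629.2 235.9 130. ] [-1.80e+02  1.00e-01  8.83e+01]
```

Call:
{"api": "move_arm", "payload": {"steps": "28 -4 0 0 0 0 30; 29 -4 0 0 0 0 30; 29 -4 0 0 0 0 30; 29 -4 1 0 0 0 30; 28 -4 0 0 0 -0.5 30; 26 -4 1 0 0 0 30; 20 -4 4 0.5 0 -0.5 30; 12 0 8 0 0 0 30; 8 0 10 0 0 0 30; 6 0 10 0 0 0 30; 4 0 8 0 0 0 30; 0 0 4 0 0 0 30"}}

```text
time: 37.72
eef_pos: [0.6312, 0.2294, 0.1532]
ee_rot: [3.129, -0.0, 1.548]
contact_force: [0.5, -0.5, -0.2]
width: 0.044
```

```bash
python3 - <<'E'
from h import *
st(); T=tool(0,88.3); q=pr(.06,-.005,.0)
plan([([q[0],q[1],.10],T,5)],30)
E
```

```text
t 37.72 p [631.2 229.4 153.2] rpy [179.3  -0.   88.7] F [ 0.5 -0.5 -0.2] M [-0.05  0.07 -0.02] w 44.0 q [ 0.24  0.61  0.01  0.95 -0.    0.26]
1 -1 11 0 0 0 30; 1 0 11 0 0 0 30; 1 -1 10 0 0 0 30; 2 0 11 0.5 0 0 30; 1 -1 10 0 0 0.5 30
end [628.9 235.5 100.2] [179.8  -0.   88.2]
```

Call:
{"api": "move_arm", "payload": {"steps": "1 -1 9 0 0 0 30; 1 0 10 0 0 0 30; 1 0 10 0 0 0 30; 1 0 10 0.5 0 0 30; 1 0 8 0 0 0 30; 0 0 5 0 0 0 30; 0 0 3 0 0 0 30; 0 0 0 0 0 0 30; 0 0 0 0 0 0 30"}}

```text
time: 38.47
eef_pos: [0.6308, 0.2297, 0.0895]
ee_rot: [-3.141, 0.002, 1.542]
contact_force: [-0.3, 0.0, -0.6]
width: 0.0442
```

Call:
{"api": "move_arm", "payload": {"steps": "0 0 2 0 0 0 30; 0 0 1 0 0 0 30; 0 0 0 0 0 0 46; 0 0 0 0 0 0 52; 0 0 0 0 0 0 58; 0 0 -4 0 0 0 58; 0 0 -10 0 0 0 58; 0 0 -18 0 0 0 58; -4 0 -24 0 0 0 58; -14 0 -16 0 0 0 58; -24 0 -8 0 0 0 58; -30 0 0 0 0 0 58"}}

```text
time: 39.47
eef_pos: [0.6295, 0.1618, 0.177]
ee_rot: [3.137, -0.0, 1.551]
contact_force: [1.1, 0.7, 1.0]
width: 0.0583
```

```bash
python3 - <<'E'
from h import *
st(); T=tool(0,89)
plan([([.633,-.18,.17],T,11)],58)
E
```

```text
t 39.47 p [629.5 161.8 177. ] rpy [179.8  -0.   88.9] F [1.1 0.7 1. ] M [-0.01 -0.   -0.04] w 58.3 q [ 0.14  0.56 -0.02  0.98 -0.    0.16]
-31 1 1 0 0 0 58; -31 1 1 0 0 0 58; -31 1 1 0 0 0 58; -31 1 0 0 0 0 58; -31 1 1 0 0 0 58; -31 1 0 0 0 0 58; -31 1 1 0 0 0 58; -31 1 0 0 0 0 58; -31 1 1 0 0 0 58; -31 1 0 0 0 0 58; -32 0 1 0 0 0 58
end [ 632.7 -180.3  169.9] [179.8  -0.   88.9]
```

Call:
{"api": "move_arm", "payload": {"steps": "-31 1 0 0 0 0 58; -31 1 0 0 0 0 58; -31 1 1 0 0 0 58; -31 1 0 0 0 0 58; -31 1 1 0 0 0 58; -31 1 0 0 0 0 58; -31 1 1 0 0 0 58; -31 1 0 0 0 0 58; -31 1 1 0 0 0 58; -31 1 0 0 0 0 58; -30 0 1 0 0 0 58; -15 0 5 0 0 0 58"}}

```text
time: 40.47
eef_pos: [0.6365, -0.2121, 0.1833]
ee_rot: [3.118, 0.004, 1.553]
contact_force: [0.5, -0.9, 0.2]
width: 0.0578
```

```bash
python3 - <<'E'
from h import *
st(); T=tool(0,89)
f=env.grab_frame("top"); rolls(f,.03,(.5,.8,-.45,0),60); rolls(f,.09,(.5,.8,0.1,.35),60)
plan([([.633,-.251,.08],T,7)],58)
E
```

```text
t 40.47 p [ 636.5 -212.1  183.3] rpy [178.7   0.2  89. ] F [ 0.5 -0.9  0.2] M [-0.03  0.01  0.02] w 57.8 q [-0.43  0.58  0.03  1.    0.01 -0.42]
blob [631. 230.  90.] px [190.5 187.5] size [19. 13.] ang 90 A 242
-5 -1 15 0 0 0 58; -5 -1 14 0 0 0 58; -5 0 15 0 0 0 58; -5 -1 14 0.5 0 0 58; -6 0 15 0 0 0 58; -5 -1 14 0.5 0 0 58; -6 0 15 0 0 0 58
end [ 632.9 -251.2   79.8] [179.8   0.2  88.8]
```

Call:
{"api": "move_arm", "payload": {"steps": "-5 -1 14 0 0 0 58; -5 -1 14 0 0 0 58; -5 0 14 0 0 0 58; -5 -1 14 0.5 0 0 58; -6 0 14 0 0 0 58; -5 -1 14 0.5 0 0 58; -5 0 12 0 0 0 58; 0 0 10 0 0 0 58; 0 0 8 0 0 0 58; 0 0 6 0 0 0 58; 0 0 0 0 0 0 58; 0 0 0 0 0 0 58"}}

```text
time: 41.52
eef_pos: [0.6339, -0.2494, 0.0555]
ee_rot: [3.138, 0.001, 1.551]
contact_force: [0.3, 0.3, 0.8]
width: 0.058
```

Call:
{"api": "move_arm", "payload": {"steps": "0 0 7 0 0 0 58; 0 0 7 0 0 0 58; 0 0 6 0 0 0 58; 0 0 4 0 0 0 58; 0 0 2 0 0 0 58; 0 0 0 0 0 0 50; 0 0 0 0 0 0 40; 0 0 0 0 0 0 30; 0 0 0 0 0 0 30; 0 0 0 0 0 0 30; 0 0 0 0 0 0 30; 0 0 0 0 0 0 30"}}

```text
time: 42.52
eef_pos: [0.6359, -0.2497, 0.0299]
ee_rot: [3.134, 0.003, 1.552]
contact_force: [-0.3, -0.5, -0.8]
width: 0.0443
```

```bash
python3 - <<'E'
from h import *
st(); p=env.get_state()["eef_pos"]; T=tool(0,88.3)
q=pr(-.06,-.011,.0)
plan([([p[0],p[1],.13],T,6),([.60,-.10,.19],T,6)],30); print(q)
E
```

```text
t 42.52 p [ 635.9 -249.7   29.9] rpy [179.6   0.2  88.9] F [-0.3 -0.5 -0.8] M [ 0.02 -0.01  0.01] w 44.3 q [-0.48  0.76 -0.06  0.74  0.   -0.46]
0 0 -17 0 0 0 30; 0 0 -17 0 0 0 30; 0 0 -17 0 0 0 30; 0 0 -16 0 0 0 30; 0 0 -17 0 0 0.5 30; 0 1 -16 0.5 0 0 30; 25 -7 -10 0 0 0 30; 25 -7 -10 0 0 0 30; 25 -7 -10 0 0 0 30; 24 -6 -10 0 0 0 30; 25 -7 -10 0 0 0 30; 24 -6 -10 0 0 0 30
end [ 600.3 -100.2  189.6] [-179.9    0.2   88.4]
[0.50920008 0.23328482 0.        ]
```

Call:
{"api": "move_arm", "payload": {"steps": "0 0 -8 0 0 0 30; 0 0 -16 0 0 0 30; 0 0 -20 0 0 0 30; 0 0 -20 0 0 0 30; 4 0 -20 0 0 0.5 30; 15 -4 -18 0.5 0 0 30; 25 -7 -14 0 0 0 30; 28 -8 -12 0 0 0 30; 30 -8 -10 0 0 0 30; 30 -8 -10 0 0 0 30; 30 -8 -5 0 0 0 30; 30 -8 0 0 0 0 30"}}

```text
time: 43.52
eef_pos: [0.5901, -0.0559, 0.1958]
ee_rot: [3.136, 0.005, 1.531]
contact_force: [0.2, 0.3, -0.9]
width: 0.0448
```

```bash
python3 - <<'E'
from h import *
st(); T=tool(0,88.3); q=pr(-.06,-.011,.0)
plan([([q[0]+.01,q[1]-.04,.19],T,9),([q[0],q[1],.15],T,3)],30)
E
```

```text
t 43.52 p [590.1 -55.9 195.8] rpy [179.7   0.3  87.7] F [ 0.2  0.3 -0.9] M [ 0.03 -0.11 -0.  ] w 44.8 q [-0.22  0.44 -0.17  0.95 -0.   -0.18]
27 -9 0 0 0 0 30; 27 -9 1 0 0 0 30; 27 -9 0 0 0 0 30; 28 -9 1 0 0 0 30; 27 -9 0 0 0 0 30; 28 -9 1 0 0 0 30; 27 -9 0 0 0 0 30; 28 -9 1 0 0 -0.5 30; 27 -9 0 0.5 0.5 0 30; 13 -4 13 0 0 0 30; 13 -3 14 0 0 0 30; 14 -4 13 0 0 0 30
end [508.9 233.5 150.4] [-179.8   -0.2   88.2]
```

Call:
{"api": "move_arm", "payload": {"steps": "27 -9 0 0 0 0 30; 27 -9 1 0 0 0 30; 27 -9 0 0 0 0 30; 28 -9 1 0 0 0 30; 27 -9 0 0 0 0 30; 28 -9 1 0 0 -0.5 30; 27 -9 0 0 0 0 30; 28 -8 1 0 0 0 30; 24 -6 4 0 0.5 0 30; 14 -4 10 0 0 0 30; 10 -3 12 0 0 0 30; 6 -2 10 0 0 0 30"}}

```text
time: 44.52
eef_pos: [0.5107, 0.2397, 0.1672]
ee_rot: [3.117, -0.009, 1.547]
contact_force: [-0.3, 0.4, -1.5]
width: 0.0444
```

```bash
python3 - <<'E'
from h import *
st(); T=tool(0,88.3); q=pr(-.06,-.011,.0)
plan([([q[0],q[1],.12],T,3),([q[0],q[1],.092],T,6)],30)
E
```

```text
t 44.52 p [510.7 239.7 167.2] rpy [178.6  -0.5  88.6] F [-0.3  0.4 -1.5] M [-0.04  0.06  0.02] w 44.4 q [ 0.31  0.41 -0.31  0.83  0.    0.33]
-2 -1 16 0.5 0 0 30; -2 -1 16 0.5 -0.5 0 30; -3 0 15 0.5 0 0.5 30; 0 0 5 0 0 0 30; 0 0 5 0 0 0 30; 0 0 5 0 0 0 30; 0 0 4 0 0 0 30; 0 0 5 0 0 0 30; 0 0 4 0 0 0 30
end [509.3 233.   92.1] [-179.9   -0.    88.1]
```

Call:
{"api": "move_arm", "payload": {"steps": "-2 -1 14 0.5 0 0 30; -2 0 15 0.5 -0.5 0 30; -2 0 15 0.5 0 0 30; 0 0 8 0 0 0 30; 0 0 6 0 0 0 30; 0 0 5 0 0 0 30; 0 0 4 0 0 0 30; 0 0 3 0 0 0 30; 0 0 0 0 0 0 30; 0 0 0 0 0 0 30"}}

```text
time: 45.35
eef_pos: [0.5104, 0.23, 0.0894]
ee_rot: [-3.135, 0.002, 1.543]
contact_force: [0.3, 0.4, 0.3]
width: 0.0439
```

Call:
{"api": "move_arm", "payload": {"steps": "0 0 1 0 0 0 30; 0 0 1 0 0 0 46; 0 0 0 0 0 0 52; 0 0 0 0 0 0 58; 0 0 -4 0 0 0 58; 0 0 -10 0 0 0 58; 0 0 -20 0 0 0 58; 0 0 -30 0 0 0 58; 0 0 -35 0 0 0 58; 0 0 -38 0 0 0 58; 0 0 -38 0 0 0 58; 0 0 -38 0 0 0 58"}}

```text
time: 46.35
eef_pos: [0.5065, 0.229, 0.3061]
ee_rot: [-3.122, 0.007, 1.543]
contact_force: [0.5, -0.0, 0.2]
width: 0.0581
```

Call:
{"api": "move_arm", "payload": {"steps": "0 0 -36 0 0 0 40; 0 0 -34 0 0 0 40; 0 0 -30 0 0 0 40; 8 6 -20 0 0 0 40; 14 8 -8 0 0 0 40; 16 8 0 0 0 0 40; 16 8 0 0 0 0 40; 16 8 0 0 0 0 40; 16 8 0 0 0 0 40; 16 8 0 0 0 0 40; 8 4 0 0 0 0 40; 0 0 0 0 0 0 40"}}

```text
time: 47.35
eef_pos: [0.5684, 0.3411, 0.4691]
ee_rot: [3.129, -0.005, 1.542]
contact_force: [0.8, 0.3, 0.2]
width: 0.0403
```

```bash
cat >> h.py <<'E'
def bar(phi): return pr(0,.1-.205*np.cos(phi)+.010*np.sin(phi),.118+.205*np.sin(phi)+.010*np.cos(phi)+.010)  # TCP, 10 mm above bar
E
python3 - <<'E'
from h import *
st(); T=tool(0,88.3); b=bar(1.6); print(b)
f=env.grab_frame("top"); rolls(f,.09,(.45,.8,0.1,.33),60)
plan([(b+[0,0,.03],T,6),(b,T,6)],40)
E
```

```text
t 47.35 p [568.4 341.1 469.1] rpy [179.3  -0.3  88.3] F [0.8 0.3 0.2] M [-0.04 -0.03  0.02] w 40.3 q [ 0.43  0.55  0.7   1.71 -0.    0.46]
[0.57294074 0.35843059 0.33262059]
blob [630. 229.  90.] px [191. 188.] size [20. 14.] ang 90 A 290
blob [508. 229.  90.] px [190.5 228.5] size [21. 15.] ang 90 A 305
3 0 18 0 0 0 40; 3 1 18 0 0 0 40; 3 0 18 0 0 0 40; 3 1 18 0 0 0 40; 3 0 17 0.5 0 0 40; 2 1 18 0 -0.5 0 40; 0 0 5 0 0 0 40; 0 0 5 0 0 0 40; 0 0 5 0 0 0 40; 0 0 5 0 0 0 40; 0 0 5 0 0 0 40; 1 0 5 0 0 0 40
end [573.  358.9 332.4] [179.8   0.2  88.3]
```

Both rolls are on the plate at (630,229) and (508,229). Now the lid bar.

Call:
{"api": "move_arm", "payload": {"steps": "3 0 16 0 0 0 40; 3 1 18 0 0 0 40; 3 0 18 0 0 0 40; 3 1 18 0 0 0 40; 3 0 16 0.5 0 0 40; 2 1 12 0 0 0 40; 0 0 6 0 0 0 40; 0 0 0 0 0 0 40; 0 0 0 0 0 0 40"}}

```text
time: 48.15
eef_pos: [0.5694, 0.3519, 0.369]
ee_rot: [3.132, -0.006, 1.538]
contact_force: [0.4, -0.1, -0.3]
width: 0.0407
```

```bash
python3 - <<'E'
from h import *
st(); T=tool(0,88.3); b=bar(1.6)
plan([(b,T,6)],40)
f=env.grab_frame("side"); np.savez("side9.npz",**f); u,v=proj(f,b)[0].astype(int); crop(f,u-60,v-50,u+60,v+50,6,"pics/bar9.png")
E
```

```text
t 48.15 p [569.4 351.9 369. ] rpy [179.4  -0.3  88.1] F [ 0.4 -0.1 -0.3] M [-0.01 -0.02  0.06] w 40.7 q [0.44 0.52 0.4  1.44 0.   0.48]
1 0 6 0 0 0 40; 1 1 6 0 0 0 40; 1 0 6 0 0 0 40; 1 1 6 0 0 0 40; 1 0 6 0.5 0 0 40; 1 1 6 0 -0.5 0 40
end [572.9 358.  333. ] [179.9   0.2  88.1]
```

View pics/bar9.png

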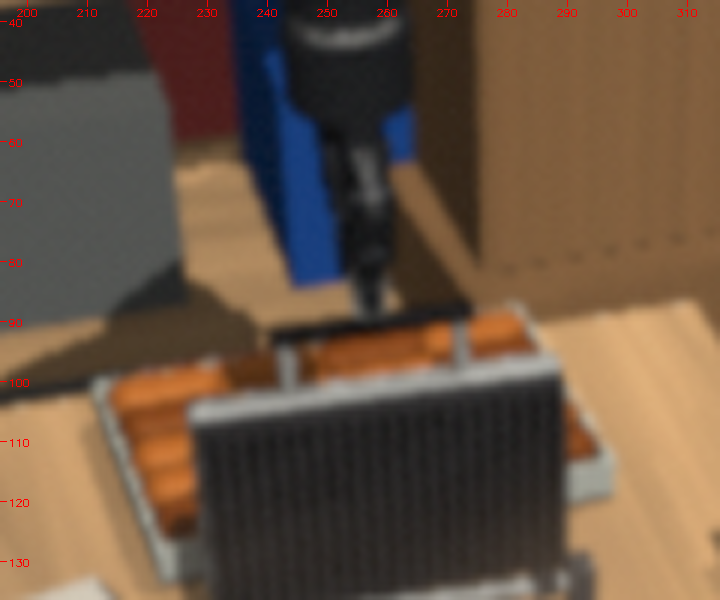

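The gripper is centred over the bar, which spans (241–273, 90) in the side view. I'll go down and grip it.

Call:
{"api": "move_arm", "payload": {"steps": "1 1 6 0 0 0 40; 1 1 7 0 0 0 40; 1 0 7 0 0 0 40; 1 1 6 0 0 0 40; 1 0 4 0.5 0 0 40; 1 0 3 0 0 0 40; 0 0 1 0 0 0 40; 0 0 0 0 0 0 40"}}

```text
time: 48.87
eef_pos: [0.5744, 0.3586, 0.3347]
ee_rot: [3.137, -0.008, 1.538]
contact_force: [0.2, -0.8, -0.5]
width: 0.0401
```

Call:
{"api": "move_arm", "payload": {"steps": "0 0 0 0 0 0 30; 0 0 0 0 0 0 20; 0 0 0 0 0 0 8; 0 0 0 0 0 0 8; 0 0 0 0 0 0 8; 0 0 0 0 0 0 8; 0 0 0 0 0 0 8", "newtons": 60}}

```text
time: 49.45
eef_pos: [0.5745, 0.359, 0.3349]
ee_rot: [3.137, -0.009, 1.538]
contact_force: [0.8, -0.3, -1.5]
width: 0.0118
```

```bash
python3 - <<'E'
from h import *
st(); s=env.get_state(); R=Ro.from_euler('xyz',s["ee_rot"]); d=s["eef_pos"]-bar(1.6); print("offset",d)
plan([(bar(a)+d,R,2) for a in np.linspace(1.6,0,13)[1:]],8)
E
```

```text
t 49.45 p [574.5 359.  334.9] rpy [179.7  -0.5  88.1] F [ 0.8 -0.3 -1.5] M [ 0.04 -0.07  0.02] w 11.8 q [0.45 0.54 0.35 1.37 0.01 0.48]
offset [0.00154352 0.00060083 0.00226256]
-14 0 0 0 0 0 8; -13 0 -1 0 0 0 8; -14 0 2 0 0 0 8; -14 0 2 0 0 0 8; -13 0 3 0 0 0 8; -13 0 3 0 0 0 8; -13 0 5 0 0 0 8; -12 0 5 0 0 0 8; -12 0 7 0 0 0 8; -12 0 7 0 0 0 8; -11 0 8 0 0 0 8; -11 0 8 0 0 0 8
-10 0 10 0 0 0 8; -10 0 10 0 0 0 8; -8 0 11 0 0 0 8; -8 0 10 0 0 0 8; -7 0 12 0 0 0 8; -7 0 12 0 0 0 8; -5 0 13 0 0 0 8; -5 0 12 0 0 0 8; -4 0 13 0 0 0 8; -3 0 14 0 0 0 8; -2 0 13 0 0 0 8; -2 0 14 0 0 0 8
end [568.1 137.8 140. ] [179.7  -0.5  88.1]
```

Call:
{"api": "move_arm", "payload": {"steps": "-8 0 0 0 0 0 8; -12 0 0 0 0 0 8; -14 0 1 0 0 0 8; -14 0 2 0 0 0 8; -13 0 3 0 0 0 8; -13 0 3 0 0 0 8; -13 0 5 0 0 0 8; -12 0 5 0 0 0 8; -12 0 7 0 0 0 8; -12 0 7 0 0 0 8; -11 0 8 0 0 0 8; -8 0 6 0 0 0 8"}}

```text
time: 50.45
eef_pos: [0.5705, 0.2258, 0.2998]
ee_rot: [3.118, -0.061, 1.546]
contact_force: [0.1, 5.6, 1.2]
width: 0.0113
```

```bash
python3 - <<'E'
from h import *
st(); s=env.get_state(); R=Ro.from_euler('xyz',s["ee_rot"]); p=s["eef_pos"]
d=np.array([p[0]-bar(0.8)[0],.0006,.0023]); d[0]=0
A=np.linspace(0,1.6,1601); e=[np.hypot(*(bar(a)+d-p)[1:]) for a in A]; a0=A[np.argmin(e)]; print("phi",a0,"err",min(e))
plan([(bar(a)+d,tool(0,88.3),2) for a in np.linspace(a0,0,8)[1:]],8)
E
```

```text
t 50.45 p [570.5 225.8 299.8] rpy [178.6  -3.5  88.6] F [0.1 5.6 1.2] M [ 1.68  0.07 -0.18] w 11.3 q [0.23 0.39 0.02 1.16 0.05 0.26]
phi 0.917 err 0.0008791211041495652
-11 -1 8 0.5 -1.5 0 8; -10 -1 8 1 -2 0 8; -10 0 10 0 0 0 8; -9 0 10 0 0 0.5 8; -8 0 11 0 0 0 8; -8 0 10 0 0 0 8; -7 0 12 0 0 0 8; -6 0 12 0 0 0 8; -5 0 12 0 0 0 8; -5 0 13 0 0 0 8; -3 0 13 0 0 0 8; -3 0 13 0 0 0 8
-2 0 13 0 0 0 8; -2 1 13 0 0 0 8
end [566.8 137.6 140.8] [-179.9    0.    88.1]
```

Call:
{"api": "move_arm", "payload": {"steps": "-11 0 8 0.5 -1 0 8; -10 0 8 0.5 -1 0 8; -10 0 10 0 -1 0 8; -9 0 10 0 -1 0.5 8; -8 0 11 0 -0.5 0 8; -8 0 10 0 -0.5 0 8; -7 0 12 0 -0.5 0 8; -6 0 12 0 -0.5 0 8; -5 0 12 0 0 0 8; -5 0 12 0 0 0 8; -3 0 12 0 0 0 8; -3 0 10 0 0 0 8"}}

```text
time: 51.45
eef_pos: [0.5682, 0.1444, 0.1802]
ee_rot: [3.123, 0.012, 1.541]
contact_force: [-1.8, 8.2, 6.4]
width: 0.0117
```

```bash
cat >> h.py <<'E'
def phi():
    p=env.get_state()["eef_pos"]; A=np.linspace(-.1,1.7,1801); d=np.array([0,.0006,.0023]); e=[np.hypot(*(bar(a)+d-p)[1:]) for a in A]; a0=A[np.argmin(e)]; print("phi %.3f err %.4f"%(a0,min(e))); return a0,d
E
python3 - <<'E'
from h import *
st(); a0,d=phi(); plan([(bar(a)+d,tool(0,88.3),2) for a in np.linspace(a0,0,4)[1:]],8)
E
```

```text
t 51.45 p [568.2 144.4 180.2] rpy [179.    0.7  88.3] F [-1.8  8.2  6.4] M [ 1.92  0.2  -0.18] w 11.7 q [ 0.13  0.44 -0.22  0.9  -0.01  0.16]
phi 0.197 err 0.0003
-2 -1 7 0.5 0.5 0 8; -1 -1 6 0.5 0 0 8; -1 0 7 0 0 0 8; -1 0 6 0 0 0 8; -1 0 7 0 0 0 8; 0 0 7 0 0 0 8
end [566.2 138.2 140.2] [180.    0.2  88.3]
```

Call:
{"api": "move_arm", "payload": {"steps": "-2 0 7 0.5 0 0 8; -1 0 7 0.5 0 0 8; -1 0 7 0 0 0 8; -1 0 6 0 0 0 8; -1 0 6 0 0 0 8; 0 0 5 0 0 0 8; 0 0 3 0 0 0 8; 0 0 2 0 0 0 8; 0 0 2 0 0 0 8; 0 0 2 0 0 0 8"}}

```text
time: 52.28
eef_pos: [0.5681, 0.1383, 0.1425]
ee_rot: [3.132, -0.003, 1.541]
contact_force: [-2.9, 3.6, 9.0]
width: 0.0114
```

```bash
python3 - <<'E'
from h import *
st(); phi()
E
```

```text
t 52.28 p [568.1 138.3 142.5] rpy [179.4  -0.2  88.3] F [-2.9  3.6  9. ] M [ 0.79  0.45 -0.17] w 11.4 q [ 0.11  0.48 -0.27  0.82  0.    0.14]
phi 0.011 err 0.0001
```

Call:
{"api": "move_arm", "payload": {"steps": "0 0 3 0 0 0 8; 0 0 3 0 0 0 8; 0 0 3 0 0 0 8"}}

```text
time: 52.53
eef_pos: [0.5681, 0.138, 0.1372]
ee_rot: [3.129, -0.005, 1.54]
contact_force: [-4.5, 2.6, 15.7]
width: 0.0115
```

```bash
python3 - <<'E'
from h import *
st(); phi()
E
```

```text
t 52.53 p [568.1 138.  137.2] rpy [179.3  -0.3  88.2] F [-4.5  2.6 15.7] M [ 0.78  0.96 -0.12] w 11.5 q [ 0.11  0.48 -0.28  0.8   0.    0.14]
phi -0.015 err 0.0000
```

Call:
{"api": "move_arm", "payload": {"steps": "0 0 3 0 0 0 8; 0 0 3 0 0 0 8; 0 0 3 0 0 0 8; 0 0 3 0 0 0 8; 0 0 3 0 0 0 8; 0 0 3 0 0 0 8; 0 0 3 0 0 0 8; 0 0 3 0 0 0 8; 0 0 3 0 0 0 8; 0 0 3 0 0 0 8; 0 0 3 0 0 0 8; 0 0 3 0 0 0 8"}}

```text
time: 53.53
eef_pos: [0.5679, 0.1379, 0.1361]
ee_rot: [3.107, -0.016, 1.54]
contact_force: [-7.3, 2.0, 21.6]
width: 0.0116
```

Call:
{"api": "move_arm", "payload": {"steps": "0 0 3 0 0 0 8; 0 0 3 0 0 0 8; 0 0 3 0 0 0 8; 0 0 3 0 0 0 8; 0 0 3 0 0 0 8; 0 0 3 0 0 0 8; 0 0 3 0 0 0 8; 0 0 3 0 0 0 8; 0 0 3 0 0 0 8; 0 0 3 0 0 0 8; 0 0 3 0 0 0 8; 0 0 3 0 0 0 8"}}

```text
time: 54.53
eef_pos: [0.5677, 0.1378, 0.136]
ee_rot: [3.085, -0.025, 1.541]
contact_force: [-7.2, 1.8, 22.6]
width: 0.0115
```

Call:
{"api": "move_arm", "payload": {"steps": "0 0 3 0 0 0 8; 0 0 3 0 0 0 8; 0 0 3 0 0 0 8; 0 0 3 0 0 0 8; 0 0 3 0 0 0 8; 0 0 3 0 0 0 8"}}

```text
time: 55.03
eef_pos: [0.5676, 0.1377, 0.1359]
ee_rot: [3.075, -0.029, 1.541]
contact_force: [-8.9, 2.0, 22.8]
width: 0.0116
```

```bash
python3 - <<'E'
from h import *
st(); a0,d=phi(); d=d+[0,0,-.003]; plan([(bar(a)+d,tool(0,88.3),2) for a in np.linspace(max(a0,0),1.6,25)[1:]],8)
E
```

```text
t 55.03 p [567.6 137.7 135.9] rpy [176.2  -1.7  88.3] F [-8.9  2.  22.8] M [ 0.6   1.94 -0.01] w 11.6 q [ 0.1   0.44 -0.34  0.71  0.02  0.13]
phi -0.022 err 0.0003
1 0 -8 2 -1 0 8; 1 0 -7 2 -0.5 0 8; 1 0 -7 0 0 0 8; 1 0 -7 0 0 0 8; 1 0 -6 0 0 0 8; 2 -1 -7 0 0 0 8; 2 0 -7 0 0 0 8; 2 0 -6 0 0 0 8; 2 0 -6 0 0 0 8; 2 0 -7 0 0 0 8; 3 0 -6 0 0 0 8; 3 0 -6 0 0 0 8
3 0 -6 0 0 0 8; 3 0 -6 0 0 0 8; 4 0 -6 0 0 0 8; 4 0 -6 0 0 0 8; 4 0 -6 0 0 0 8; 3 0 -5 0 0 0 8; 5 0 -5 0 0 0 8; 4 0 -6 0 0 0 8; 5 0 -5 0 0 0 8; 4 0 -5 0 0 0 8; 5 0 -5 0 0 0 8; 5 0 -4 0 0 0 8
6 0 -4 0 0 0 8; 5 0 -5 0 0 0 8; 6 0 -4 0 0 0 8; 5 0 -4 0 0 0 8; 6 0 -3 0 0 0 8; 6 0 -4 0 0 0 8; 6 0 -3 0 0 0 8; 6 0 -3 0 0 0 8; 6 0 -3 0 0 0 8; 6 0 -3 0 0 0 8; 7 0 -2 0 0 0 8; 6 0 -3 0 0 0 8
7 0 -2 0 0 0 8; 6 0 -2 0 0 0 8; 7 0 -1 0 0 0 8; 7 0 -1 0 0 0 8; 7 0 -1 0 0 0 8; 6 0 -2 0 0 0 8; 7 0 0 0 0 0 8; 7 0 -1 0 0 0 8; 7 0 0 0 0 0 8; 7 0 0 0 0 0 8; 7 0 0 0 0 0 8; 6 0 1 0 0 0 8
end [573.2 358.8 331.6] [-179.8   -0.2   88.2]
```

It was held shut for more than 2.3 s with about 22 N against the stop. Now I'll ease it up.

Call:
{"api": "move_arm", "payload": {"steps": "0 0 -3 1 0 0 8; 0 0 -5 1 -0.5 0 8; 1 0 -6 1 0 0 8; 1 0 -7 0 0 0 8; 1 0 -6 0 0 0 8; 2 0 -7 0 0 0 8; 2 0 -7 0 0 0 8; 2 0 -6 0 0 0 8; 2 0 -6 0 0 0 8; 2 0 -7 0 0 0 8; 3 0 -6 0 0 0 8; 3 0 -6 0 0 0 8"}}

```text
time: 56.03
eef_pos: [0.5688, 0.1598, 0.2203]
ee_rot: [3.112, -0.037, 1.546]
contact_force: [1.6, 8.0, -0.1]
width: 0.0117
```

```bash
python3 - <<'E'
from h import *
st(); a0,d=phi(); print("err"); plan([(bar(a)+d,tool(0,88.3),2) for a in np.linspace(a0,1.6,19)[1:]],8)
E
```

```text
t 56.03 p [568.8 159.8 220.3] rpy [178.3  -2.1  88.6] F [ 1.6  8.  -0.1] M [ 0.81 -0.2  -0.17] w 11.7 q [ 0.13  0.4  -0.18  0.96  0.03  0.16]
phi 0.408 err 0.0010
err
3 -1 -6 1 -1 0 8; 3 -1 -6 0.5 -1 0.5 8; 4 0 -6 0 0 0 8; 3 0 -6 0 0 0 8; 4 0 -5 0 0 0 8; 4 0 -6 0 0 0 8; 4 0 -5 0 0 0 8; 5 0 -5 0 0 0 8; 4 0 -5 0 0 0 8; 5 0 -5 0 0 0 8; 5 0 -5 0 0 0 8; 5 0 -5 0 0 0 8
5 0 -4 0 0 0 8; 5 0 -4 0 0 0 8; 6 0 -4 0 0 0 8; 6 0 -4 0 0 0 8; 6 0 -4 0 0 0 8; 5 0 -3 0 0 0 8; 6 0 -3 0 0 0 8; 6 0 -3 0 0 0 8; 6 0 -3 0 0 0 8; 7 0 -3 0 0 0 8; 6 0 -2 0 0 0 8; 6 0 -3 0 0 0 8
7 0 -2 0 0 0 8; 6 0 -1 0 0 0 8; 7 0 -2 0 0 0 8; 7 0 -1 0 0 0 8; 7 0 -1 0 0 0 8; 6 0 -1 0 0 0 8; 7 0 -1 0 0 0 8; 7 0 -1 0 0 0 8; 7 0 0 0 0 0 8; 6 0 0 0 0 0 8; 7 0 0 0 0 0 8; 7 0 1 0 0 0 8
end [572.9 359.2 334.8] [ 1.798e+02 -1.000e-01  8.810e+01]
```

Call:
{"api": "move_arm", "payload": {"steps": "3 0 -6 1 -1 0 8; 3 0 -6 0.5 -1 0 8; 4 0 -6 0 0 0 8; 3 0 -6 0 0 0 8; 4 0 -5 0 0 0 8; 4 0 -6 0 0 0 8; 4 0 -5 0 0 0 8; 5 0 -5 0 0 0 8; 4 0 -5 0 0 0 8; 5 0 -5 0 0 0 8; 5 0 -5 0 0 0 8; 5 0 -5 0 0 0 8"}}

```text
time: 57.03
eef_pos: [0.5706, 0.2133, 0.2877]
ee_rot: [3.136, -0.007, 1.547]
contact_force: [4.1, 8.8, -7.5]
width: 0.0114
```

Call:
{"api": "move_arm", "payload": {"steps": "5 0 -4 0 0 0 8; 5 0 -4 0 0 0 8; 6 0 -4 0 0 0 8; 6 0 -4 0 0 0 8; 6 0 -4 0 0 0 8; 5 0 -3 0 0 0 8; 6 0 -3 0 0 0 8; 6 0 -3 0 0 0 8; 6 0 -3 0 0 0 8; 7 0 -3 0 0 0 8; 6 0 -2 0 0 0 8; 6 0 -3 0 0 0 8"}}

```text
time: 58.03
eef_pos: [0.573, 0.2876, 0.3289]
ee_rot: [3.138, -0.0, 1.545]
contact_force: [6.5, 5.1, -16.2]
width: 0.0111
```

```bash
python3 - <<'E'
from h import *
st(); a0,d=phi(); plan([(bar(a)+d,tool(0,88.3),2) for a in np.linspace(a0,1.6,7)[1:]],8)
E
```

```text
t 58.03 p [573.  287.6 328.9] rpy [179.8  -0.   88.5] F [  6.5   5.1 -16.2] M [ 0.51 -1.31 -0.06] w 11.1 q [ 0.35  0.47  0.22  1.31 -0.    0.38]
phi 1.250 err 0.0009
6 -1 -1 0 0 0 8; 6 -1 -1 0 0 0 8; 6 0 -1 0 0 0 8; 6 0 -1 0 0 0 8; 6 0 -1 0 0 0 8; 6 0 -1 0 0 0 8; 6 0 0 0 0 0 8; 5 0 -1 0 0 0 8; 6 0 0 0 0 0 8; 6 0 0 0 0 0 8; 6 0 0 0 0 0 8; 6 0 1 0 0 0 8
end [572.8 358.6 334.9] [179.8  -0.   88.5]
```

Call:
{"api": "move_arm", "payload": {"steps": "6 -1 0 0 0 0 8; 6 -1 0 0 0 0 8; 6 0 0 0 0 0 8; 6 0 -1 0 0 0 8; 6 0 0 0 0 0 8; 6 0 -1 0 0 0 8; 6 0 0 0 0 0 8; 5 0 0 0 0 0 8; 6 0 0 0 0 0 8; 6 0 0 0 0 0 8; 6 0 0 0 0 0 8; 5 0 1 0 0 0 8"}}

```text
time: 59.03
eef_pos: [0.5751, 0.3609, 0.3379]
ee_rot: [3.126, 0.008, 1.542]
contact_force: [-1.9, -12.5, 13.4]
width: 0.0116
```

Call:
{"api": "move_arm", "payload": {"steps": "4 0 0 0 0 0 8; 4 0 0 0 0 0 8; 4 0 0 0 0 0 8; 3 0 0 0 0 0 8; 3 0 0 0 0 0 8; 0 0 0 0 0 0 8; 0 0 0 0 0 0 20; 0 0 0 0 0 0 40; 0 0 0 0 0 0 40; 0 0 -8 0 0 0 40; 0 0 -18 0 0 0 40; 0 0 -28 0 0 0 40"}}

```text
time: 60.03
eef_pos: [0.57, 0.3651, 0.3843]
ee_rot: [-3.136, 0.056, 1.536]
contact_force: [0.7, -0.1, 1.0]
width: 0.0401
```

Call:
{"api": "move_arm", "payload": {"steps": "0 0 -28 0 0 0 66; 0 0 -20 0 0 0 66; -12 -8 0 0 0 0 66; -20 -10 0 0 0 0 66; -20 -10 0 0 0 0 66; -20 -10 0 0 0 0 66; -20 -10 0 0 0 0 66; -20 -10 10 0 0 0 66; -14 -5 18 0 0 0 66; -5 -2 26 0 0 0 66; 0 0 28 0 0 0 66; 0 0 28 0 0 0 66"}}

```text
time: 61.03
eef_pos: [0.5, 0.2387, 0.346]
ee_rot: [3.123, 0.035, 1.543]
contact_force: [0.4, 0.3, -0.5]
width: 0.0661
```

```bash
python3 - <<'E'
from h import *
st(); f=env.grab_frame("top"); rolls(f,.09,(.45,.8,0.1,.33),60)
f=env.grab_frame("side"); cv2.imwrite("pics/side10.png",cv2.resize(f["pixels"][20:320,150:450,::-1],None,fx=2,fy=2))
T=tool(0,88.3); plan([([.508,.229,.13],T,10),([.508,.229,.09],T,8)],66)
E
```

```text
t 61.03 p [500.  238.7 346. ] rpy [179.    2.   88.4] F [ 0.4  0.3 -0.5] M [ 0.04 -0.04 -0.01] w 66.1 q [ 0.33  0.29 -0.01  1.27 -0.04  0.36]
blob [630. 229.  90.] px [191. 188.] size [20. 14.] ang 90 A 289
blob [508. 229.  90.] px [190.5 228.5] size [21. 15.] ang 90 A 244
0 1 21 0 0 0 66; 0 1 21 0 0 0 66; 0 1 21 0 0.5 0 66; 0 1 21 0 0 0 66; 0 1 21 0 0.5 0 66; -1 1 21 0 0 0 66; 0 1 22 0 0.5 0 66; -1 1 21 0 0 0 66; -1 0 22 0.5 0.5 0 66; -1 1 21 0 0 0 66; 0 0 5 0 0 0 66; 0 0 5 0 0 0 66
0 0 5 0 0 0 66; 0 0 5 0 0 0 66; 0 0 5 0 0 0 66; 0 0 5 0 0 0 66; 0 0 5 0 0 0 66; 1 0 5 0 0 0 66
end [508.1 229.4  90.2] [180.    0.2  88.4]
```

View pics/side10.png

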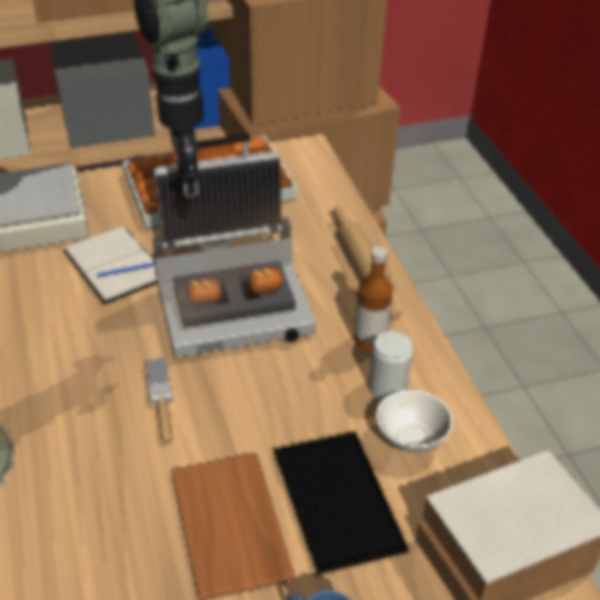

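The lid is fully open on its stop, both rolls sit on the smooth plate and the tray is empty. Now the first roll goes to the board.

Call:
{"api": "move_arm", "payload": {"steps": "0 1 21 0 0 0 66; 0 1 21 0 0 0 66; 0 1 21 0 0.5 0 66; 0 1 21 0 0 0 66; 0 1 21 0 0.5 0 66; -1 1 21 0 0 0 66; -1 1 21 0 0.5 0 66; -2 1 21 0 0 0 66; -2 0 21 0.5 0.5 0 66; -1 0 18 0 0 0 66; 0 0 10 0 0 0 66; 0 0 0 0 0 0 66"}}

```text
time: 62.13
eef_pos: [0.5239, 0.2382, 0.1404]
ee_rot: [3.119, -0.013, 1.551]
contact_force: [-0.7, 1.0, -0.1]
width: 0.066
```

```bash
python3 - <<'E'
from h import *
st(); T=tool(0,88.3); plan([([.508,.229,.091],T,6)],66)
B=np.array([.45,-.19,.20]); T2_=tool(0,89)
print("then carry:"); 
import h
s=env.get_state; h.env=type("E",(),{"get_state":staticmethod(lambda:{"eef_pos":np.array([.508,.229,.091]),"ee_rot":T.as_euler('xyz')})})
plan([([.508,.229,.125],T,3),([.505,.17,.19],T,4),([.46,-.10,.20],T,9),([.45,-.19,.13],T2_,6)],30)
E
```

```text
t 62.13 p [523.9 238.2 140.4] rpy [178.7  -0.8  88.8] F [-0.7  1.  -0.1] M [-0.05  0.05  0.03] w 66.0 q [ 0.3   0.45 -0.31  0.78  0.01  0.32]
-2 -3 8 0 0 0 66; -2 -3 8 0.5 0 0 66; -2 -3 8 0 0 0 66; -1 -3 8 0.5 -0.5 0 66; -2 -2 9 0 0 0.5 66; -1 -2 8 0.5 -0.5 0 66
end [508.4 229.   91.1] [-179.8    0.2   88.3]
then carry:
0 0 -11 0 0 0 30; 0 0 -12 0 0 0 30; 0 0 -11 0 0 0 30; -15 0 -16 0 0 0 30; -15 0 -16 0 0 0 30; -15 -1 -16 0 0 0 30; -14 0 -17 0 0 0 30; -30 -4 -1 0 0 0 30; -30 -4 -1 0 0 0 30; -30 -4 -1 0 0 0 30; -30 -4 -1 0 0 0 30; -30 -4 -1 0 0 0 30
-30 -4 -1 0 0 0 30; -30 -4 -1 0 0 0 30; -31 -5 -2 0 0 0 30; -30 -4 -1 0 0 0 30; -15 -1 12 0 0 0 30; -15 -1 12 0 0 0 30; -15 -1 12 0 0 0 30; -15 -2 11 0 0 0 30; -15 -1 12 0 0 -0.5 30; -16 -2 11 0 0 0 30
end [ 449.7 -190.5  130. ] [180.    0.   88.8]
```

Call:
{"api": "move_arm", "payload": {"steps": "-2 -3 8 0 0 0 66; -2 -3 8 0.5 0 0 66; -2 -3 8 0 0 0 66; -1 -3 8 0.5 -0.5 0 66; -2 -2 7 0 0 0.5 66; -1 -2 5 0 -0.5 0 66; 0 0 1 0 0 0 66; 0 0 0 0 0 0 50; 0 0 0 0 0 0 30; 0 0 0 0 0 0 30; 0 0 0 0 0 0 30; 0 0 0 0 0 0 30", "newtons": 25}}

```text
time: 63.13
eef_pos: [0.5109, 0.2306, 0.0967]
ee_rot: [3.13, 0.003, 1.542]
contact_force: [0.1, -0.4, -0.9]
width: 0.044
```

Call:
{"api": "move_arm", "payload": {"steps": "0 0 0 0 0 0 30; 0 0 -6 0 0 0 30; 0 0 -11 0 0 0 30; 0 0 -12 0 0 0 30; -8 0 -16 0 0 0 30; -15 0 -16 0 0 0 30; -20 -1 -14 0 0 0 30; -26 -4 -8 0 0 0 30; -30 -4 -2 0 0 0 30; -30 -4 -1 0 0 0 30; -30 -4 0 0 0 0 30; -30 -4 0 0 0 0 30"}}

```text
time: 64.13
eef_pos: [0.4867, 0.0411, 0.1977]
ee_rot: [3.118, 0.001, 1.554]
contact_force: [-0.1, -0.0, -1.1]
width: 0.0438
```

Call:
{"api": "move_arm", "payload": {"steps": "-30 -4 0 0 0 0 30; -30 -4 0 0 0 0 30; -31 -5 0 0 0 0 30; -30 -4 0 0 0 0 30; -30 -4 0 0 0 0 30; -28 -4 2 0 0 0 30; -24 -3 6 0 0 0 30; -16 -2 10 0 0 0 30; -8 -1 12 0 0 0 30; -4 0 12 0 0 0 30; 0 0 8 0 0 0 30; 0 0 0 0 0 0 30"}}

```text
time: 65.13
eef_pos: [0.4536, -0.2103, 0.1621]
ee_rot: [3.098, 0.012, 1.544]
contact_force: [0.2, 0.0, -0.3]
width: 0.0438
```

```bash
python3 - <<'E'
from h import *
st(); plan([([.445,-.19,.06],tool(0,89),8),([.445,-.19,.042],tool(0,89),4)],30)
E
```

```text
t 65.13 p [ 453.6 -210.3  162.1] rpy [177.5   0.7  88.5] F [ 0.2  0.  -0.3] M [ 0.05  0.06 -0.05] w 43.8 q [-0.59  0.29 -0.5   0.74  0.01 -0.56]
3 -2 13 0.5 0 0 30; 3 -2 13 0.5 0 0 30; 3 -1 13 0.5 0 0 30; 2 -1 13 0 0 0 30; 3 -1 12 0.5 0 0 30; 2 -1 13 0 0 0 30; 3 -2 12 0.5 0.5 -0.5 30; 2 -1 13 0 0 0 30; 0 0 4 0 0 0 30; 0 0 5 0 0 0 30; 0 0 4 0 0 0 30; 0 0 5 0 0 0 30
end [ 445.1 -190.3   41.6] [-180.     0.2   89. ]
```

Call:
{"api": "move_arm", "payload": {"steps": "3 -2 13 0.5 0 0 30; 3 -2 13 0.5 0 0 30; 3 -1 13 0.5 0 0 30; 2 -1 13 0 0 0 30; 3 -1 13 0.5 0 0 30; 2 -1 13 0 0 0 30; 2 -1 11 0.5 0 -0.5 30; 0 0 8 0 0 0 30; 0 0 6 0 0 0 30; 0 0 4 0 0 0 30; 0 0 0 0 0 0 30; 0 0 0 0 0 0 30"}}

```text
time: 66.13
eef_pos: [0.4475, -0.1868, 0.0463]
ee_rot: [-3.136, 0.012, 1.562]
contact_force: [-1.4, 0.9, 1.8]
width: 0.044
```

```bash
python3 - <<'E'
from h import *
st(); T=tool(0,88.3)
import h
p=env.get_state()["eef_pos"]
h.env=type("E",(),{"get_state":staticmethod(lambda:{"eef_pos":np.array([p[0],p[1],.15]),"ee_rot":T.as_euler('xyz')})})
plan([([.60,.14,.20],T,12),([.63,.229,.15],T,6)],66)
E
```

```text
t 66.13 p [ 447.5 -186.8   46.3] rpy [-179.7    0.7   89.5] F [-1.4  0.9  1.8] M [ 0.16  0.3  -0.01] w 44.0 q [-0.54  0.46 -0.61  0.49 -0.01 -0.53]
28 12 -4 0 0 0 66; 28 12 -4 0 0 0 66; 28 12 -4 0 0 0 66; 27 12 -4 0 0 0 66; 28 12 -4 0 0 0 66; 27 12 -4 0 0 0 66; 28 12 -4 0 0 0 66; 27 12 -4 0 0 0 66; 28 12 -4 0 0 0 66; 27 12 -5 0 0 0 66; 28 11 -4 0 0 0 66; 27 12 -5 0 0 0 66
15 5 8 0 0 0 66; 15 4 8 0 0 0 66; 15 5 8 0 0 0 66; 15 4 9 0 0 0 66; 15 5 8 0 0 0 66; 15 4 9 0 0 0 66
end [629.9 229.  150. ] [180.    0.   88.3]
```

Call:
{"api": "move_arm", "payload": {"steps": "0 0 0 0 0 0 46; 0 0 0 0 0 0 52; 0 0 0 0 0 0 60; 0 0 -4 0 0 0 60; 0 0 -10 0 0 0 60; 0 0 -18 0 0 0 60; 0 0 -26 0 0 0 66; 4 2 -26 0 0 0 66; 12 6 -20 0 0 0 66; 24 10 -10 0 0 0 66; 28 12 -4 0 0 0 66; 28 12 -4 0 0 0 66"}}

```text
time: 67.13
eef_pos: [0.4923, -0.0921, 0.1792]
ee_rot: [-3.141, 0.016, 1.55]
contact_force: [-0.6, -0.3, 0.5]
width: 0.066
```

Call:
{"api": "move_arm", "payload": {"steps": "28 12 -2 0 0 0 66; 28 12 -2 0 0 0 66; 28 12 -2 0 0 0 66; 27 12 -2 0 0 0 66; 28 12 0 0 0 0 66; 27 12 0 0 0 0 66; 28 12 0 0 0 0 66; 28 11 0 0 0 0 66; 26 8 0 0 0 0.5 66; 20 8 4 0 0 0.5 66; 12 5 8 0 0 0 66; 0 0 6 0 0 0 66"}}

```text
time: 68.13
eef_pos: [0.6236, 0.2053, 0.1825]
ee_rot: [3.121, 0.014, 1.537]
contact_force: [0.7, -0.9, -0.3]
width: 0.0659
```

```bash
python3 - <<'E'
from h import *
st(); T=tool(0,88.3); plan([([.63,.229,.14],T,5),([.63,.229,.095],T,6)],66)
f=env.grab_frame("top"); rolls(f,.033,(.3,.53,-.42,0),60); rolls(f,.09,(.45,.8,.1,.33),60)
E
```

```text
t 68.13 p [623.6 205.3 182.5] rpy [178.8   0.8  88.1] F [ 0.7 -0.9 -0.3] M [ 0.01  0.05 -0.02] w 65.9 q [ 0.21  0.56 -0.01  0.98 -0.02  0.25]
5 1 8 0 0 0 66; 5 1 9 0.5 0 0 66; 5 1 8 0 0.5 0 66; 5 1 9 0.5 0 0 66; 4 1 8 0 0.5 0 66; 0 0 8 0 0 0 66; 0 0 7 0 0 0 66; 0 0 8 0 0 0 66; 0 0 7 0 0 0 66; 0 0 8 0 0 0 66; 0 0 7 0 0 0 66
end [630.1 228.8  95.3] [179.8  -0.2  88.1]
blob [ 439. -247.   33.] px [350.  250.5] size [47. 80.] ang 90 A 3802
blob [616. 217.  90.] px [195.  192.5] size [11.  6.] ang 90 A 60
```

Call:
{"api": "move_arm", "payload": {"steps": "4 1 8 0 0 0 66; 5 1 9 0.5 0 0 66; 5 1 8 0 0.5 0 66; 5 1 9 0.5 0 0 66; 4 1 8 0 0.5 0 66; 0 0 8 0 0 0 66; 0 0 7 0 0 0 66; 0 0 8 0 0 0 66; 0 0 7 0 0 0 66; 0 0 6 0 0 0 66; 0 0 5 0 0 0 66; 0 0 0 0 0 0 66"}}

```text
time: 69.18
eef_pos: [0.6265, 0.2219, 0.0874]
ee_rot: [-3.134, -0.001, 1.53]
contact_force: [-0.6, 0.4, -1.1]
width: 0.0661
```

Call:
{"api": "move_arm", "payload": {"steps": "0 0 0 0 0 0 55; 0 0 0 0 0 0 40; 0 0 0 0 0 0 30; 0 0 0 0 0 0 30; 0 0 0 0 0 0 30; 0 0 0 0 0 0 30; 0 0 0 0 0 0 30", "newtons": 25}}

```text
time: 69.77
eef_pos: [0.6275, 0.2223, 0.0892]
ee_rot: [-3.137, -0.002, 1.53]
contact_force: [0.6, -0.0, -1.5]
width: 0.0444
```

Call:
{"api": "move_arm", "payload": {"steps": "0 0 0 0 0 0 30; 0 0 -6 0 0 0 30; 0 0 -11 0 0 0 30; 0 0 -12 0 0 0 30; -8 0 -16 0 0 0 30; -15 0 -16 0 0 0 30; -20 -1 -14 0 0 0 30; -26 -4 -8 0 0 0 30; -30 -4 -2 0 0 0 30; -30 -4 -1 0 0 0 30; -30 -6 0 0 0 0 30; -30 -8 0 0 0 0 30"}}

```text
time: 70.77
eef_pos: [0.5961, 0.0339, 0.1894]
ee_rot: [3.135, -0.003, 1.542]
contact_force: [1.0, -0.1, -0.5]
width: 0.0445
```

Call:
{"api": "move_arm", "payload": {"steps": "-30 -12 0 0 0 0 30; -30 -14 0 0 0 0 30; -30 -14 0 0 0 0 30; -30 -15 0 0 0 0 30; -30 -15 0 0 0 0 30; -30 -15 0 0 0 0 30; -30 -15 0 0 0 0 30; -30 -15 0 0 0 0 30; -30 -14 0 0 0 0 30; -28 -12 2 0 0 0 30; -18 -6 5 0 0 0 30; -6 0 8 0 0 0 30"}}

```text
time: 71.77
eef_pos: [0.4348, -0.3055, 0.1896]
ee_rot: [3.114, 0.01, 1.537]
contact_force: [-0.0, -0.8, -0.9]
width: 0.0445
```

```bash
python3 - <<'E'
from h import *
st(); plan([([.445,-.30,.09],tool(0,89),7),([.445,-.30,.055],tool(0,89),5)],30)
E
```

```text
t 71.77 p [ 434.8 -305.5  189.6] rpy [178.4   0.6  88.1] F [-0.  -0.8 -0.9] M [-0.    0.07 -0.  ] w 44.5 q [-0.76  0.32 -0.37  0.85  0.01 -0.72]
1 1 14 0 0 0 30; 1 1 14 0.5 0 0 30; 1 1 14 0 0 0 30; 1 1 14 0.5 0 0 30; 1 1 15 0 0 -0.5 30; 1 2 14 0.5 0.5 0 30; 1 1 15 0 0 -0.5 30; 0 0 7 0 0 0 30; 0 0 7 0 0 0 30; 0 0 7 0 0 0 30; 0 0 7 0 0 0 30; 0 0 7 0 0 0 30
end [ 444.6 -299.7   54.7] [1.799e+02 1.000e-01 8.910e+01]
```

Call:
{"api": "move_arm", "payload": {"steps": "1 1 14 0 0 0 30; 1 1 14 0.5 0 0 30; 1 1 14 0 0 0 30; 1 1 14 0.5 0 0 30; 1 1 14 0 0 -0.5 30; 1 2 14 0.5 0 0 30; 1 1 14 0 0 -0.5 30; 0 0 13 0 0 0 30; 0 0 10 0 0 0 30; 0 0 8 0 0 0 30; 0 0 5 0 0 0 30; 0 0 2 0 0 0 30"}}

```text
time: 72.77
eef_pos: [0.4494, -0.2959, 0.0452]
ee_rot: [-3.14, 0.009, 1.562]
contact_force: [-0.3, -0.3, -0.6]
width: 0.0444
```

```bash
python3 - <<'E'
from h import *
st()
E
```

```text
t 72.77 p [ 449.4 -295.9   45.2] rpy [-179.9    0.5   89.5] F [-0.3 -0.3 -0.6] M [0.01 0.01 0.01] w 44.4 q [-0.72  0.53 -0.48  0.55 -0.01 -0.71]
```

Call:
{"api": "move_arm", "payload": {"steps": "0 0 2 0 0 0 30; 0 0 2 0 0 0 30; 0 0 2 0 0 0 30; 0 0 0 0 0 0 30; 0 0 0 0 0 0 46; 0 0 0 0 0 0 52; 0 0 0 0 0 0 60; 0 0 -4 0 0 0 60; 0 0 -10 0 0 0 60; 0 0 -18 0 0 0 60; 0 0 -26 0 0 0 60; 0 0 -28 0 0 0 60"}}

```text
time: 73.77
eef_pos: [0.4474, -0.2937, 0.1268]
ee_rot: [-3.135, 0.006, 1.561]
contact_force: [0.2, -0.1, 0.9]
width: 0.0602
```

Call:
{"api": "move_arm", "payload": {"steps": "0 0 -28 0 0 0 60; 0 0 -20 0 0 0 60; 15 2 -12 0 0 0 60; 28 4 0 0 0 0 60; 30 6 0 0 0 0 60; 30 6 0 0 0 0 60; 30 6 0 0 0 0 60; 30 6 0 0 0 0 60; 30 6 0 0 0 0 60; 30 6 0 0 0 0 60; 20 4 0 0 0 0 60; 0 0 0 0 0 0 60"}}

```text
time: 74.77
eef_pos: [0.5035, -0.0461, 0.2085]
ee_rot: [3.122, 0.021, 1.554]
contact_force: [0.0, 0.0, 0.3]
width: 0.0598
```

```bash
python3 - <<'E'
from h import *
st(); f=env.grab_frame("top"); g=load("top0"); cv2.imwrite("pics/final.png",f["pixels"][:,:,::-1])
d=np.abs(f["pixels"].astype(int)-g["pixels"].astype(int)).sum(2); m=(d>60).astype(np.uint8)
m=cv2.morphologyEx(m,cv2.MORPH_CLOSE,np.ones((5,5),np.uint8)); n,l,s,c=cv2.connectedComponentsWithStats(m); k=0
for i in range(1,n):
    w=world(f,*c[i],.033)
    if s[i,4]>60: print(np.round(c[i]),s[i].tolist(),np.round(w,3))
    if 150<s[i,4]<800 and .37<w[0]<.51 and -.37<w[1]<-.13: k+=1
print("on board",k)
if k==2: env.job_done(); print("handed in")
E
```

```text
t 74.77 p [503.5 -46.1 208.5] rpy [178.9   1.2  89. ] F [0.  0.  0.3] M [-0.02  0.04 -0.03] w 59.8 q [-0.23  0.27 -0.4   0.88 -0.02 -0.21]
[189. 179.] [167, 175, 45, 10, 389] [0.669 0.245 0.033]
[168. 336.] [0, 177, 357, 243, 34345] [0.195 0.303 0.033]
[172. 227.] [124, 189, 113, 62, 2850] [0.521 0.296 0.033]
[361. 246.] [349, 235, 24, 22, 460] [ 0.454 -0.281  0.033]
[325. 249.] [314, 239, 23, 22, 426] [ 0.444 -0.171  0.033]
on board 2
the job is handed in; nothing more can be done
handed in
```

View pics/final.png

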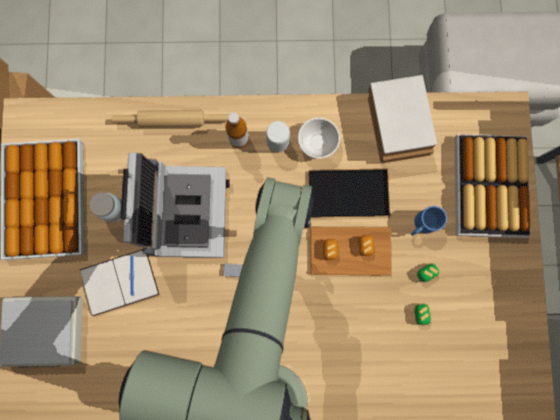

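The job is done and handed in at about 75 s of robot time. No check failed at the end.

- **Plate:** I lifted it out, turned it over about its long axis and put it back smooth side up. The seating reading was TCP z 78.7 mm where 78.3 was expected, and both pin heads show in the holes. That is from position and pictures only, not a direct measurement of the plate's height.
- **Rolls:** Only two rolls were in the tray. One was knocked about 3 cm against the tray's far rim during the run, so I measured it again before picking it. Both were on the plate before the lid moved.
- **Lid:** I held it against its stop for about 2.5 s with up to about 23 N at the bar. I then eased it up over about 4 s, held by the bar, and pushed it onto the open stop before letting go.
- **Last check:** The final top picture shows both rolls on the wooden board at about (330,250) and (366,245). The tray is empty, the lid is open and the smooth plate is in the press. The bystanders and the green look-alikes appear where they started; the pastry brush is partly hidden under the arm there, but an earlier side picture shows it in place.
- **One disagreement:** Pixel and tool readings of the plate's position on the counter differed by up to 4 mm. I allowed for that in the grasps.

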